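# Find the heavy side of a loaded bottle rotator

### The job

The bottles on the rotator's wheel are filled unevenly, which cannot be seen. Turn the wheel by hand, feel which side of it is the heaviest, and finish while holding it still by its rim with the heaviest side straight down, so that I can swap the top bottle for a fuller one. Don't disturb the other things on the bench.

Things in the scene. Friction and masses are not known exactly. Their poses are not given: they have to be found in the camera images.
- rotator: Bench-top end-over-end rotator, switched off, fixed on the bench: base plate 230 x 240 mm, 14 mm high, cream motor housing 120 x 100 mm, 220 mm high, at the back, upright wheel in front of it. Origin: centre of the base's underside. -x points to the front, out of the wheel's face along its axle; y level in the wheel's plane; z up. The housing's front is at x = -10 mm.
- wheel_hub (a point): Centre of the wheel, mid-thickness, on the level axle: 60 mm in front of the rotator's origin (x = -60 mm in its frame), 170 mm above the bench. The wheel is a flat upright grey plastic disc, radius 150 mm, 8 mm thick. Both its faces are bare from radius 112 mm to the edge, so the rim can be pinched across its thickness from above. Its axes turn with the wheel.
- bottle_ring (a point): Centre of the ring of bottles, on the axle, 27 mm in front of the wheel's centre. Six alike closed white bottles, 44 mm thick, standing out 45 mm from the front face, clipped radially from 26 to 110 mm, caps to the middle. Their packed beads (unseen, not shifting) make one side heavier, net 0.37 to 0.47 kg at 80 mm from the axle: any side, not always at a bottle, new every time.
- wheel (a joint): Turn of the wheel, rad, no stops, growing counter-clockwise seen from the front (facing the bottles); 0 says nothing of the heavy side. A slip clutch drags with a steady 0.45 N m either way, more than the load's greatest torque (0.29 to 0.37 N m): the wheel stays where it is left. It turns more easily while the heavy side sinks, harder while it rises.
- spare_bottle: Bystander: the fuller bottle that will be swapped in later, like those on the wheel, standing loose on the bench, 44 mm thick, 84 mm high; origin at the centre of its base.
- dish_stack: Bystander: stack of five culture dishes, 92 mm across, 75 mm high, loose; origin at the centre of its underside.
- flask: Bystander: conical glass flask, 68 mm across the base, 103 mm high, loose; origin at the centre of its base.

How it is judged:
At the end, for the whole second after the job is handed in: The heavy side points straight down within 20 degrees, the wheel is still (under 0.05 rad/s), and the fingers are holding the disc of the wheel (more than 5 N of contact) when the program ends and through the second after (height (world z) of contents_c0 below 0.0948 m and contact force between the fingers and wheel_c0 above 5 N and velocity of joint wheel between -0.05 and 0.05 rad/s); the arm keeps its last pose, push and grip.
It fails at once if a bystander is pushed more than 30 mm or tipped over (distance of any of spare_bottle, dish_stack, flask from where it was at the start of the episode above 0.03 m or angle between any of spare_bottle, dish_stack, flask's own z axis and vertical above 0.4 rad).
It also fails if it takes over 64 s, if anything falls off the work surface, if the arm or the gripper's body presses on something with over 40 N, if the wrist force passes 120 N, or if a joint passes its speed limit or range.

### The arm

A 7-joint arm with a two-finger parallel gripper is mounted at the origin on the work surface. World frame = base frame: x ahead of the robot, y to its left, z up, the work surface at z = 0. Lengths are in m, angles in rad, forces in N, time in s.
With the tool pointing down it reaches from about 0.4 to 0.85 m from the base axis. Payload 4.5 kg.
Tool frame: the origin (TCP) lies between the finger pads; the fingertips stand 19 mm ahead of it and the grasp point (between the pads) is the TCP (r.tips_ahead is the distance from the TCP to the fingertips, in m); z points along the fingers, y is the line along which they close (so a half turn about z gives the same grasp; the last joint's range is limited). The gripper opens to 88 mm and grips with 3 to 60 N. Pads are 18 mm wide; open, the fingers measure 123 mm over their backs; the gripper's body (75 mm by 187 mm) begins 45 mm behind the grasp point.
Start: joints at [-1.181, 0.689, -0.195, 1.565, 0.157, 0.902, -0.215], TCP at [0.218, 0.586, 0.258] pointing down, gripper open.
Joint ranges: [-3.01, 3.01], [-0.46, 2.08], [-1.47, 1.51], [0.13, 2.56], [-1, 4.14], [0.04, 2.09], [-2.66, 2.66]. Speed limits (rad/s): [2.57, 2.57, 3.14, 3.14, 3.14, 3.14, 3.14].

### API

Orientations are given as a unit quaternion [x, y, z, w].
In Python, from plant import r, cams, models gives the robot as it stands. The module is installed in compiled form; this text tells all that it offers.
- The arm moves only by the tool jog_arm, never from a script. Its arguments are lists of equal length, an entry for each row: "turn": the turn, a rotation vector about the tool's x, y, z in rad, a list of three; "translation": the shift along the tool's x, y, z in m, a list of three; "grip": the closure, from 0 (fully open) to 1 (shut). In form: {"turn": [[ax, ay, az], ...], "translation": [[tx, ty, tz], ...], "grip": [grip, ...]}. A call has 1 to 20 rows; each row is the pose to reach, as a shift and turn from the pose commanded when the call began, along the tool's axes at that moment; what a row does not reach only later rows make up. A row lasts 1/8 s, in which the tool goes at most 62.5 mm and 10.7 degrees, less where a joint would pass 70% of its speed; a pose out of reach is approached as far as the arm can. A call with a gripper value outside its range is refused whole. The fingers move at their own pace and stop on an object; "force" is the grip in N (left out, the last holds). Time passes only in rows, so rows that repeat a pose let the fingers close. It gives the time, the measured TCP pose, the force, the opening and the grip force at its end, in the units of the state.
- r.get_state(): the state, without advancing time (a new reading comes with each control period).
- cams.snapshot(name): name is "side" or "top"; returns the picture (400x640x3 uint8, red, green, blue); there is no depth.
- cams.camera_params(name): a dict with "fx", "fy", "cx", "cy" (pixels), "eye" and "orientation" of the camera in the world. Camera axes: x right, y up, looking along -z (the intrinsics and any distortion apply to the point x, -y, -z); pixel columns grow to the right and rows downward; lengths in m; the calibration is good to about 2 mm. A picture is of the moment at which its call begins. camera_params takes no time and is no camera call.
- r.finish_job(): hands the job in; it is judged then, once.
Trained networks look in the newest picture that a camera, given by its name, has taken for a name from the list of things; names that differ only in an ending like _2 or _b are one class to them, and where a whole thing is asked for, a point or a joint stands for the part that bears it (a point fixed in the world has none). Each returns a list of dicts, best first, with "p" (0 to 1); they miss things now and then, are a little off and sometimes report something else, mostly with a low value. They report only what shows in the picture. A call takes as long as a camera call.
- models.find_in(camera, name): "position" ([x, y, z] in m, in world coordinates, good to about 4 mm: the middle of the surface that is visible of it).
- models.masks_of(camera, name): "pixels" (400x640 bool, what is visible of it).
- models.place_of(camera, name): "position" ([x, y, z] in m, in world coordinates, good to about 4 mm: a listed point, or the origin of a listed thing).
The state is a dict: "clock": time; "q": joint angles; "qd": joint speeds; "joint_torque": joint torques, N m; "tool_pos": TCP position; "eef_rot": TCP orientation; "contact_force": force on the tool from outside, world axes, zero at the start; "moment": the same for the moment, N m; "opening": opening from 0.0 (shut) to 1.0 (fully open); "finger_force": force on a finger pad.
Only numpy, scipy, OpenCV 4.12 (cv2) and the standard library are available. Lean on these libraries where they do the work, as an engineer would, in place of code of your own. Each camera call takes 0.05 s, during which the arm holds its last target. There are 200 camera calls.

## Working session

There is one attempt and no reset: what is moved stays moved. The work goes in short steps, Python scripts to look and compute and a tool call to move; the robot and the scene stay as the last step left them, time stands still between calls to the robot, and variables do not carry over. Pictures are saved under pics/ and viewed, at most 10 in all, crops included, and the job is handed in when it is done.

Besides the shell and the picture viewer there is one more tool, called after "Call:" as name(argument=value, ...), one argument or row to a line, values as JSON. jog_arm: Moves the arm, as the interface text tells. Its arguments: {"type":"object","properties":{"turn":{"type":"array"},"translation":{"type":"array"},"grip":{"type":"array"},"force":{"type":"number"}},"required":["turn","translation","grip"]}

```bash
mkdir -p pics; python3 - <<'E'
from plant import r,cams,models
import cv2,numpy as np
ims=[]
for c in("side","top"):
    im=cams.snapshot(c);cv2.imwrite(f"pics/{c}0.png",im[:,:,::-1])
    p=cams.camera_params(c);print(c,p)
    for n in("rotator","wheel_hub","bottle_ring","spare_bottle","dish_stack","flask"):
        print(n,[(np.round(d["position"],3),round(d["p"],2)) for d in models.place_of(c,n)[:2]])
s=r.get_state();print(s)
E
```

```text
side {'fx': 497.9249047353499, 'fy': 497.9249047353499, 'cx': 319.6593834838786, 'cy': 198.5393674816744, 'eye': array([0.76382751, 0.66587616, 0.97677324]), 'orientation': array([0.02698403, 0.31483105, 0.94316259, 0.10294466])}
rotator [(array([0.502, 0.041, 0.001]), 0.84)]
wheel_hub [(array([ 0.53 , -0.012,  0.17 ]), 0.82)]
bottle_ring [(array([ 0.545, -0.036,  0.167]), 0.91)]
spare_bottle [(array([ 0.53 , -0.011,  0.172]), 0.37)]
dish_stack [(array([ 0.709, -0.117,  0.002]), 0.68)]
flask [(array([0.702, 0.131, 0.001]), 0.71)]
top {'fx': 383.08039230873237, 'fy': 383.08039230873237, 'cx': 324.1163551557454, 'cy': 198.97834441177696, 'eye': array([0.48820018, 0.04255649, 0.95980148]), 'orientation': array([ 0.06522313, -0.06656993, -0.69742087,  0.71057618])}
rotator [(array([ 0.496,  0.042, -0.003]), 0.82)]
wheel_hub [(array([ 0.528, -0.015,  0.168]), 0.6), (array([ 0.497,  0.044, -0.   ]), 0.44)]
bottle_ring [(array([ 0.539, -0.037,  0.168]), 0.63)]
spare_bottle [(array([ 0.519, -0.205, -0.002]), 0.78)]
dish_stack [(array([ 0.712, -0.123,  0.   ]), 0.82)]
flask [(array([0.7  , 0.131, 0.   ]), 0.62)]
{'clock': 0.7, 'q': array([-1.18120479,  0.6891079 , -0.19459433,  1.56531077,  0.15734437,
        0.90248836, -0.21514248]), 'qd': array([-0.00011106,  0.00067883, -0.00104563,  0.00124903, -0.00070345,
       -0.00080385, -0.0013039 ]), 'joint_torque': array([ 1.43754267e-03, -5.27359164e+01, -1.26631927e+00, -1.53723747e+01,
       -5.18625893e-02, -7.50544914e-04,  1.94965128e-05]), 'tool_pos': array([0.21770352, 0.5858808 , 0.25773477]), 'eef_rot': array([1.76956817e-01, 9.84218616e-01, 3.51415533e-05, 1.87766062e-05]), 'contact_force': array([-0.05332725,  0.75472672, -0.57913909]), 'moment': array([ 0.09431941, -0.05364523,  0.00059565]), 'finger_force': 0.0, 'opening': 0.9975595889122433}
```

View pics/side0.png

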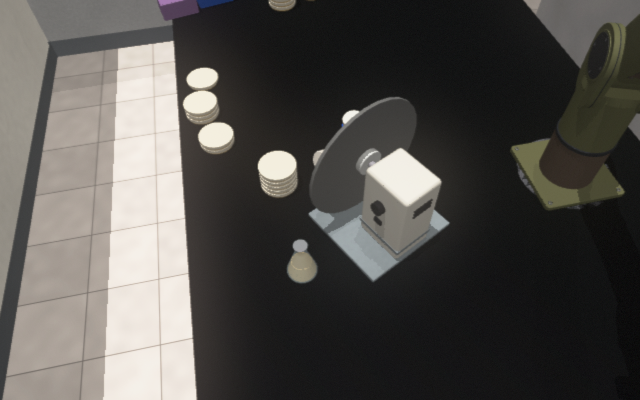

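View pics/top0.png

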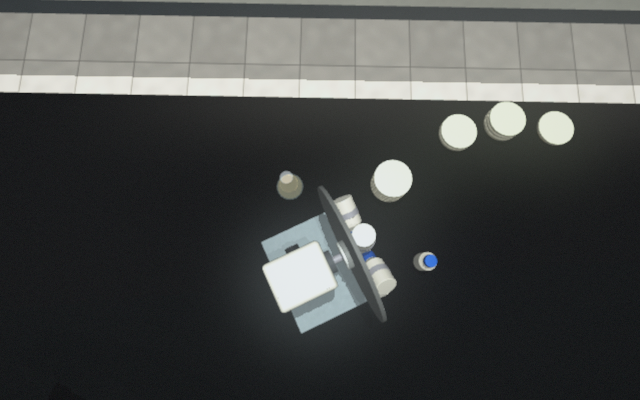

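The side view shows the wheel from behind at about (365,155), with the housing at (400,200), dishes at (278,172) and flask at (302,262). In the top view the rim runs from (320,188) to (385,320), and the spare bottle is at (427,261). The front normal is about (0.48,-0.877) and the hub about (0.529,-0.0125,0.17). First move is above the rim top, with tool y along the normal.

Call:
jog_arm(
  turn=[
    [0, 0, 0],
    [0, 0, 0],
    [0, 0, 0],
    [0, 0, 2.285],
    [0, 0, 2.285],
    [0, 0, 2.285],
    [0, 0, 2.285],
    [0, 0, 2.285],
    [0, 0, 2.285],
    [0, 0, 2.285],
    [0, 0, 2.285],
    [0, 0, 2.285],
    [0, 0, 2.285],
    [0, 0, 2.285],
    [0, 0, 2.285],
    [0, 0, 2.285],
    [0, 0, 2.285],
    [0, 0, 2.285],
  ],
  translation=[
    [0, 0, -0.165],
    [0, 0, -0.165],
    [0, 0, -0.165],
    [-0.5, -0.452, -0.165],
    [-0.5, -0.452, -0.165],
    [-0.5, -0.452, -0.165],
    [-0.5, -0.452, -0.165],
    [-0.5, -0.452, -0.165],
    [-0.5, -0.452, -0.165],
    [-0.5, -0.452, -0.165],
    [-0.5, -0.452, -0.165],
    [-0.5, -0.452, -0.165],
    [-0.5, -0.452, -0.165],
    [-0.5, -0.452, -0.165],
    [-0.5, -0.452, -0.165],
    [-0.5, -0.452, -0.165],
    [-0.5, -0.452, -0.165],
    [-0.5, -0.452, -0.165],
  ],
  grip=[0, 0, 0, 0, 0, 0, 0, 0, 0, 0, 0, 0, 0, 0, 0, 0, 0, 0],
  force=20,
)

```text
clock: 2.95
tool_pos: [0.5288, -0.0112, 0.4228]
eef_rot: [0.968, 0.249, 0.0, -0.0]
contact_force: [0.0, 0.1, -0.5]
opening: 1.0
finger_force: 0.0
```

```bash
cat > h.py <<'E'
from plant import r,cams,models
import numpy as np,cv2
from scipy.spatial.transform import Rotation as R
hub=np.array([.529,-.0125,.17]);n=np.array([np.cos(np.radians(-61.3)),np.sin(np.radians(-61.3)),0]);t=np.array([-n[1],n[0],0])
def st():
    s=r.get_state();p=s["tool_pos"];M=R.from_quat(s["eef_rot"]).as_matrix();d=p-hub
    print("t",round(s["clock"],2),"p",p.round(4),"t,n,z",np.round([d@t,d@n,d[2]],4),"tooly.n",(M.T@n).round(3),"z",M[:,2].round(3))
    print("q",s["q"].round(2),"F",s["contact_force"].round(2),"M",s["moment"].round(3),"open",round(s["opening"],3),s["finger_force"])
    return s
E
python3 - <<'E'
from h import *
st()
# rim plane check from top mask
im=cams.snapshot("top");cv2.imwrite("pics/top1.png",im[:,:,::-1])
p=cams.camera_params("top");M=R.from_quat(p["orientation"]).as_matrix()
def proj(X):
    c=M.T@(X-p["eye"]);return p["cx"]+p["fx"]*c[0]/-c[2],p["cy"]-p["fy"]*c[1]/-c[2]
v=im[:,:,::-1].copy()
for off in(-.004,.004):
    pts=[proj(hub+off*n+.15*(np.cos(a)*t+np.sin(a)*np.array([0,0,1]))) for a in np.linspace(0,6.28,200)]
    cv2.polylines(v,[np.int32(np.round(np.array(pts)*8))],True,(0,0,255) if off<0 else (0,255,0),1,shift=3)
cv2.imwrite("pics/top1o.png",cv2.resize(v[130:350,200:480],None,fx=2.7,fy=2.7,interpolation=cv2.INTER_CUBIC))
E
```

```text
t 2.95 p [ 0.5288 -0.0112  0.4228] t,n,z [ 0.0005 -0.0013  0.2528] tooly.n [-0.003  1.    -0.   ] z [ 0.     0.001 -1.   ]
q [-0.38  0.42  0.49  1.62 -0.21  1.16 -0.9 ] F [ 0.02  0.07 -0.5 ] M [-0.042  0.104  0.007] open 1.0 0.0
```

View pics/top1o.png

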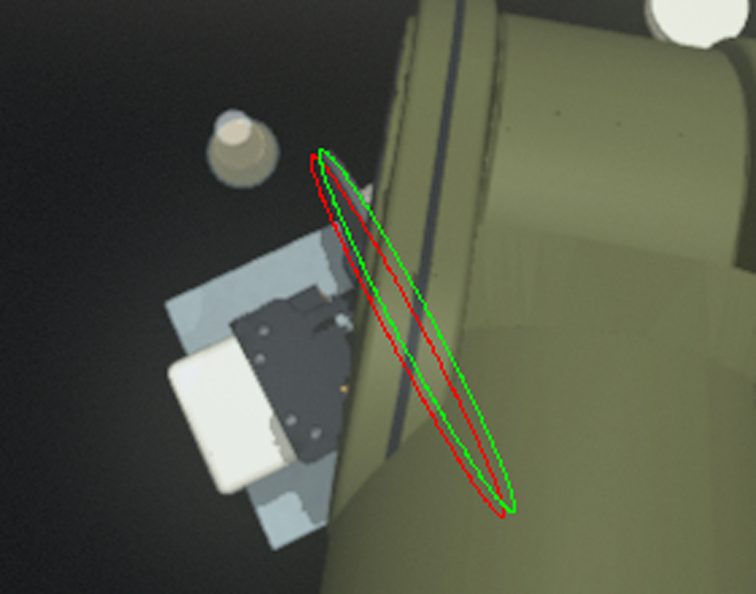

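The arm hides the wheel, with only the rim's left part visible near (320,155) in the crop. I'll overlay the fit on the first picture instead.

```bash
python3 - <<'E'
from h import *
out=[]
for c,(y0,x0) in(("top",(160,230)),("side",(80,270))):
    v=cv2.imread(f"pics/{c}0.png")[y0:y0+180,x0:x0+170]
    v=cv2.resize(v,None,fx=2.3,fy=3.3 if 0 else 2.3,interpolation=cv2.INTER_CUBIC)
    p=cams.camera_params(c);M=R.from_quat(p["orientation"]).as_matrix()
    for off in(-.004,.004):
        pts=[]
        for a in np.linspace(0,6.28,200):
            C=M.T@(hub+off*n+.15*(np.cos(a)*t+np.sin(a)*np.array([0,0,1]))-p["eye"])
            pts.append(((p["cx"]-p["fx"]*C[0]/C[2]-x0+.5)*2.3,(p["cy"]+p["fy"]*C[1]/C[2]-y0+.5)*2.3))
        cv2.polylines(v,[np.int32(np.array(pts)*8)],True,(0,0,255) if off<0 else (0,255,0),1,shift=3)
    out.append(v)
cv2.imwrite("pics/ov.png",np.hstack(out))
E
```

```text
(no output)
```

View pics/ov.png

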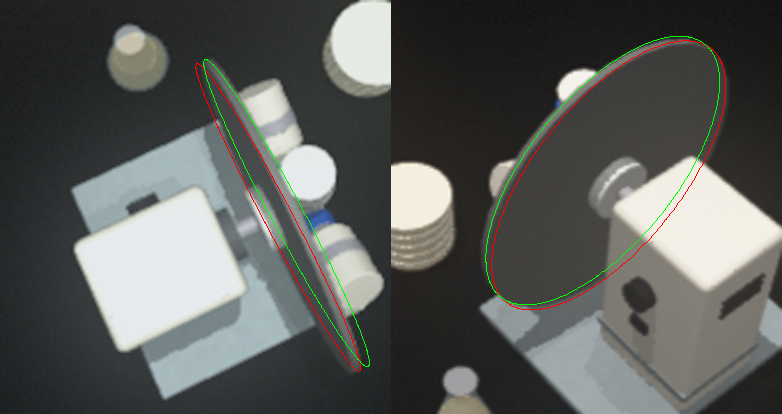

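The fitted disc matches within about 4 mm. The picture suggests the plane is about 1.5° further clockwise, so I'll correct that, lower over the rim and pinch.

Call:
jog_arm(
  turn=[
    [0, 0, 0.026],
    [0, 0, 0.026],
    [0, 0, 0.026],
    [0, 0, 0.026],
    [0, 0, 0.026],
    [0, 0, 0.026],
    [0, 0, 0.026],
    [0, 0, 0.026],
    [0, 0, 0.026],
  ],
  translation=[
    [0, 0.001, 0.04],
    [0, 0.001, 0.08],
    [0, 0.001, 0.115],
    [0, 0.001, 0.115],
    [0, 0.001, 0.115],
    [0, 0.001, 0.115],
    [0, 0.001, 0.115],
    [0, 0.001, 0.115],
    [0, 0.001, 0.115],
  ],
  grip=[0, 0, 0, 0, 1, 1, 1, 1, 1],
  force=20,
)

```text
clock: 4.12
tool_pos: [0.5295, -0.0128, 0.3079]
eef_rot: [0.972, 0.235, 0.0, -0.0]
contact_force: [0.8, 0.3, 0.6]
opening: 0.454
finger_force: 0.0
```

```bash
python3 -c "
from h import *
st()"
```

```text
t 4.12 p [ 0.5295 -0.0128  0.3079] t,n,z [0.0003 0.0005 0.1379] tooly.n [0.026 1.    0.   ] z [ 0.  0. -1.]
q [-0.34  0.53  0.44  1.81 -0.29  0.87 -0.85] F [0.81 0.3  0.57] M [0.033 0.1   0.002] open 0.454 0.0
```

Call:
jog_arm(
  turn=[
    [0, 0, 0],
    [0, 0, 0],
    [0, 0, 0],
    [0, 0, 0],
    [0, 0, 0],
    [0, 0, 0],
  ],
  translation=[
    [0, 0, 0],
    [0, 0, 0],
    [0, 0, 0],
    [0, 0, 0],
    [0, 0, 0],
    [0, 0, 0],
  ],
  grip=[1, 1, 1, 1, 1, 1],
)

```text
clock: 4.88
tool_pos: [0.529, -0.0122, 0.3076]
eef_rot: [0.972, 0.235, -0.0, -0.001]
contact_force: [-1.5, 3.5, 3.2]
opening: 0.09
finger_force: 20.0
```

```bash
python3 -c "
from h import *
st()"
```

```text
t 4.88 p [ 0.529  -0.0122  0.3076] t,n,z [ 0.0002 -0.0003  0.1376] tooly.n [ 0.026  1.    -0.001] z [-0.001  0.001 -1.   ]
q [-0.34  0.53  0.44  1.81 -0.29  0.87 -0.85] F [-1.55  3.52  3.2 ] M [ 0.667  0.614 -0.23 ] open 0.09 19.988572052679956
```

```bash
cat >> h.py <<'E'
n2=np.array([np.cos(np.radians(-62.8)),np.sin(np.radians(-62.8)),0]);t2=np.array([-n2[1],n2[0],0])
def log(tag):
    s=r.get_state();p=s["tool_pos"];M=R.from_quat(s["eef_rot"]).as_matrix();d=p-hub
    phi=np.degrees(np.arctan2(-d@t2,d[2]));tilt=np.degrees(np.arctan2(M[:,2]@t2,-M[2,2]))
    F=s["contact_force"];Mo=s["moment"]
    rec=[tag,s["clock"],*p,*M[:,2],*F,*Mo,phi,tilt,s["opening"]]
    open("log.csv","a").write(",".join(map(str,rec))+"\n")
    tq=np.cross(d,F)@n2
    print(tag,"t%.2f phi %.1f tilt %.1f R %.4f nd %.4f | Ft %.2f Fn %.2f Fr %.2f dxF.n %.3f M.n %.3f op %.3f qd %.2f"%(s["clock"],phi,tilt,np.hypot(d@t2,d[2]),d@n2,F@np.cross(n2,d/np.linalg.norm(d)),F@n2,F@d/np.linalg.norm(d),tq,Mo@n2,s["opening"],abs(s["qd"]).max()),s["q"].round(2))
E
python3 -c "
from h import *
log(0)"
```

```text
0 t4.88 phi -0.1 tilt -0.0 R 0.1376 nd -0.0003 | Ft -0.23 Fn -3.83 Fr 3.21 dxF.n -0.031 M.n -0.242 op 0.090 qd 0.00 [-0.34  0.53  0.44  1.81 -0.29  0.87 -0.85]
```

Call:
jog_arm(
  turn=[
    [0, 0.0582, 0],
    [0, 0.1164, 0],
    [0, 0.1745, 0],
  ],
  translation=[
    [-0.008, 0, 0.0002],
    [-0.016, 0, 0.0009],
    [-0.0239, 0, 0.0021],
  ],
  grip=[1, 1, 1],
)

```text
clock: 5.25
tool_pos: [0.508, -0.0226, 0.3056]
eef_rot: [0.968, 0.235, 0.086, -0.021]
contact_force: [-0.1, 6.5, -4.9]
opening: 0.091
finger_force: 20.0
```

```bash
python3 -c "
from h import *
log(1)"
```

```text
1 t5.25 phi 9.7 tilt 10.1 R 0.1376 nd -0.0006 | Ft -2.01 Fn -5.84 Fr -5.31 dxF.n -0.277 M.n 0.141 op 0.091 qd 0.65 [-0.23  0.44  0.34  2.   -0.41  0.62 -0.69]
```

Call:
jog_arm(
  turn=[
    [0, 0.0582, 0],
    [0, 0.1164, 0],
    [0, 0.1745, 0],
  ],
  translation=[
    [-0.008, 0, 0.0002],
    [-0.016, 0, 0.0009],
    [-0.0239, 0, 0.0021],
  ],
  grip=[1, 1, 1],
)

```text
clock: 5.62
tool_pos: [0.4871, -0.033, 0.2995]
eef_rot: [0.957, 0.233, 0.169, -0.042]
contact_force: [3.2, 7.1, -10.3]
opening: 0.09
finger_force: 20.1
```

```bash
python3 -c "
from h import *
log(1)"
```

```text
1 t5.62 phi 19.8 tilt 20.1 R 0.1376 nd -0.0010 | Ft -2.20 Fn -4.88 Fr -11.71 dxF.n -0.302 M.n 0.117 op 0.090 qd 0.96 [ 0.02  0.37  0.1   2.17 -0.66  0.38 -0.4 ]
```

```bash
python3 - <<'E'
from h import *
for i in range(6):
    cams.snapshot("top");log(9)
s=r.get_state();print(s["moment"].round(3),s["contact_force"].round(2))
E
```

```text
9 t5.67 phi 21.3 tilt 20.0 R 0.1377 nd -0.0010 | Ft 0.84 Fn -5.45 Fr 1.30 dxF.n 0.116 M.n -0.203 op 0.087 qd 0.17 [ 0.03  0.37  0.09  2.18 -0.66  0.37 -0.39]
9 t5.72 phi 21.2 tilt 19.8 R 0.1377 nd -0.0010 | Ft 4.19 Fn -5.04 Fr 5.86 dxF.n 0.577 M.n -1.293 op 0.090 qd 0.07 [ 0.02  0.37  0.1   2.18 -0.66  0.38 -0.4 ]
9 t5.78 phi 21.2 tilt 19.8 R 0.1377 nd -0.0010 | Ft 5.00 Fn -5.82 Fr 5.85 dxF.n 0.689 M.n -1.283 op 0.089 qd 0.03 [ 0.02  0.37  0.1   2.17 -0.66  0.38 -0.4 ]
9 t5.83 phi 21.1 tilt 19.7 R 0.1376 nd -0.0010 | Ft 4.56 Fn -5.57 Fr 7.30 dxF.n 0.628 M.n -1.267 op 0.088 qd 0.02 [ 0.02  0.37  0.1   2.17 -0.65  0.38 -0.4 ]
9 t5.88 phi 21.1 tilt 19.7 R 0.1377 nd -0.0010 | Ft 4.26 Fn -5.27 Fr 6.50 dxF.n 0.587 M.n -1.317 op 0.085 qd 0.01 [ 0.02  0.37  0.1   2.17 -0.65  0.38 -0.4 ]
9 t5.92 phi 21.0 tilt 19.7 R 0.1376 nd -0.0010 | Ft 4.81 Fn -4.53 Fr 7.16 dxF.n 0.662 M.n -1.347 op 0.085 qd 0.01 [ 0.02  0.37  0.1   2.17 -0.65  0.38 -0.4 ]
[0.322 1.68  0.187] [-8.34  0.81  4.93]
```

Call:
jog_arm(
  turn=[
    [0, -0.0349, 0],
    [0, -0.0698, 0],
  ],
  translation=[
    [0.0048, 0, 0.0001],
    [0.0096, 0, 0.00034],
  ],
  grip=[1, 1],
  force=10,
)

```text
clock: 6.18
tool_pos: [0.4921, -0.0305, 0.3013]
eef_rot: [0.963, 0.233, 0.131, -0.034]
contact_force: [-9.2, 2.1, 1.8]
opening: 0.094
finger_force: 10.0
```

```bash
python3 -c "
from h import *
log(-1)"
```

```text
-1 t6.17 phi 17.3 tilt 15.6 R 0.1376 nd -0.0008 | Ft 6.40 Fn -6.06 Fr 3.97 dxF.n 0.881 M.n -1.675 op 0.094 qd 0.52 [-0.11  0.39  0.24  2.1  -0.54  0.48 -0.54]
```

Call:
jog_arm(
  turn=[
    [0, -0.0349, 0],
    [0, -0.0698, 0],
  ],
  translation=[
    [0.0048, 0, 0.0001],
    [0.0096, 0, 0.00034],
  ],
  grip=[1, 1],
)

```text
clock: 6.42
tool_pos: [0.5006, -0.0263, 0.3039]
eef_rot: [0.967, 0.234, 0.098, -0.025]
contact_force: [-8.9, 1.1, 5.3]
opening: 0.088
finger_force: 10.0
```

```bash
python3 -c "
from h import *
log(-1)"
```

```text
-1 t6.42 phi 13.3 tilt 11.6 R 0.1376 nd -0.0008 | Ft 6.00 Fn -5.09 Fr 6.84 dxF.n 0.825 M.n -1.687 op 0.088 qd 0.40 [-0.2   0.42  0.32  2.03 -0.45  0.58 -0.65]
```

Call:
jog_arm(
  turn=[
    [0, -0.0349, 0],
    [0, -0.0698, 0],
  ],
  translation=[
    [0.0048, 0, 0.0001],
    [0.0096, 0, 0.00034],
  ],
  grip=[1, 1],
)

```text
clock: 6.68
tool_pos: [0.5091, -0.022, 0.3058]
eef_rot: [0.97, 0.234, 0.064, -0.017]
contact_force: [-8.3, 2.4, 5.7]
opening: 0.093
finger_force: 10.0
```

```bash
python3 -c "
from h import *
log(-1)"
```

```text
-1 t6.67 phi 9.2 tilt 7.6 R 0.1376 nd -0.0006 | Ft 5.29 Fn -5.93 Fr 6.69 dxF.n 0.727 M.n -1.709 op 0.093 qd 0.39 [-0.26  0.45  0.38  1.96 -0.38  0.68 -0.73]
```

Call:
jog_arm(
  turn=[
    [0, -0.0349, 0],
    [0, -0.0698, 0],
  ],
  translation=[
    [0.0048, 0, 0.0001],
    [0.0096, 0, 0.00034],
  ],
  grip=[1, 1],
)

```text
clock: 6.92
tool_pos: [0.5178, -0.0177, 0.307]
eef_rot: [0.972, 0.235, 0.03, -0.009]
contact_force: [-9.1, 1.9, 5.6]
opening: 0.088
finger_force: 10.0
```

```bash
python3 -c "
from h import *
log(-1)"
```

```text
-1 t6.92 phi 5.2 tilt 3.6 R 0.1376 nd -0.0005 | Ft 6.67 Fn -5.87 Fr 6.21 dxF.n 0.918 M.n -1.723 op 0.088 qd 0.39 [-0.31  0.49  0.42  1.89 -0.33  0.78 -0.8 ]
```

Call:
jog_arm(
  turn=[
    [0, -0.0349, 0],
    [0, -0.0698, 0],
  ],
  translation=[
    [0.0048, 0, 0.0001],
    [0.0096, 0, 0.00034],
  ],
  grip=[1, 1],
)

```text
clock: 7.18
tool_pos: [0.5265, -0.0134, 0.3075]
eef_rot: [0.972, 0.235, -0.004, -0.0]
contact_force: [-8.3, 1.4, 6.3]
opening: 0.086
finger_force: 10.0
```

```bash
python3 -c "
from h import *
log(-1)"
```

```text
-1 t7.17 phi 1.1 tilt -0.4 R 0.1376 nd -0.0004 | Ft 6.58 Fn -5.05 Fr 6.47 dxF.n 0.905 M.n -1.669 op 0.086 qd 0.38 [-0.34  0.53  0.45  1.81 -0.29  0.87 -0.85]
```

Call:
jog_arm(
  turn=[
    [0, -0.0349, 0],
    [0, -0.0698, 0],
  ],
  translation=[
    [0.0048, 0, 0.0001],
    [0.0096, 0, 0.00034],
  ],
  grip=[1, 1],
)

```text
clock: 7.42
tool_pos: [0.5352, -0.0091, 0.3074]
eef_rot: [0.971, 0.234, -0.038, 0.008]
contact_force: [-8.2, 1.4, 6.4]
opening: 0.089
finger_force: 10.0
```

```bash
python3 -c "
from h import *
log(-1)"
```

```text
-1 t7.42 phi -2.9 tilt -4.4 R 0.1376 nd -0.0002 | Ft 7.01 Fn -5.01 Fr 6.08 dxF.n 0.964 M.n -1.661 op 0.089 qd 0.38 [-0.37  0.58  0.47  1.73 -0.26  0.97 -0.89]
```

Call:
jog_arm(
  turn=[
    [0, -0.0349, 0],
    [0, -0.0698, 0],
  ],
  translation=[
    [0.0048, 0, 0.0001],
    [0.0096, 0, 0.00034],
  ],
  grip=[1, 1],
)

```text
clock: 7.68
tool_pos: [0.5438, -0.0048, 0.3065]
eef_rot: [0.969, 0.234, -0.072, 0.016]
contact_force: [-8.8, 0.8, 6.2]
opening: 0.091
finger_force: 10.0
```

```bash
python3 -c "
from h import *
log(-1)"
```

```text
-1 t7.67 phi -7.0 tilt -8.4 R 0.1375 nd -0.0001 | Ft 8.15 Fn -4.75 Fr 5.25 dxF.n 1.121 M.n -1.612 op 0.091 qd 0.38 [-0.38  0.62  0.49  1.66 -0.24  1.06 -0.92]
```

Call:
jog_arm(
  turn=[
    [0, -0.0349, 0],
    [0, -0.0698, 0],
  ],
  translation=[
    [0.0048, 0, 0.0001],
    [0.0096, 0, 0.00034],
  ],
  grip=[1, 1],
)

```text
clock: 7.92
tool_pos: [0.5525, -0.0005, 0.305]
eef_rot: [0.966, 0.233, -0.105, 0.025]
contact_force: [-7.9, 1.3, 5.5]
opening: 0.089
finger_force: 10.0
```

```bash
python3 -c "
from h import *
log(-1)"
```

```text
-1 t7.92 phi -11.0 tilt -12.4 R 0.1376 nd 0.0000 | Ft 7.36 Fn -4.76 Fr 4.19 dxF.n 1.013 M.n -1.540 op 0.089 qd 0.37 [-0.39  0.67  0.5   1.58 -0.22  1.16 -0.95]
```

Call:
jog_arm(
  turn=[
    [0, -0.0349, 0],
    [0, -0.0698, 0],
  ],
  translation=[
    [0.0048, 0, 0.0001],
    [0.0096, 0, 0.00034],
  ],
  grip=[1, 1],
)

```text
clock: 8.18
tool_pos: [0.561, 0.0038, 0.3028]
eef_rot: [0.962, 0.232, -0.139, 0.033]
contact_force: [-6.7, 0.9, 5.1]
opening: 0.09
finger_force: 10.0
```

```bash
python3 -c "
from h import *
log(-1)"
```

```text
-1 t8.18 phi -15.1 tilt -16.4 R 0.1376 nd 0.0002 | Ft 6.72 Fn -3.82 Fr 3.50 dxF.n 0.924 M.n -1.401 op 0.090 qd 0.37 [-0.4   0.72  0.5   1.5  -0.2   1.25 -0.97]
```

Call:
jog_arm(
  turn=[
    [0, -0.0349, 0],
    [0, -0.0698, 0],
  ],
  translation=[
    [0.0048, 0, 0.0001],
    [0.0096, 0, 0.00034],
  ],
  grip=[1, 1],
)

```text
clock: 8.43
tool_pos: [0.5692, 0.0079, 0.3]
eef_rot: [0.957, 0.231, -0.172, 0.041]
contact_force: [-7.1, 0.4, 6.2]
opening: 0.092
finger_force: 10.0
```

```bash
python3 -c "
from h import *
log(-1)"
```

```text
-1 t8.43 phi -19.1 tilt -20.4 R 0.1376 nd 0.0003 | Ft 7.88 Fn -3.60 Fr 3.85 dxF.n 1.085 M.n -1.424 op 0.092 qd 0.37 [-0.4   0.77  0.51  1.42 -0.18  1.34 -0.99]
```

Call:
jog_arm(
  turn=[
    [0, -0.0349, 0],
    [0, -0.0698, 0],
  ],
  translation=[
    [0.0048, 0, 0.0001],
    [0.0096, 0, 0.00034],
  ],
  grip=[1, 1],
)

```text
clock: 8.68
tool_pos: [0.5774, 0.0119, 0.2965]
eef_rot: [0.95, 0.229, -0.205, 0.049]
contact_force: [-5.9, 0.6, 5.3]
opening: 0.088
finger_force: 10.0
```

```bash
python3 -c "
from h import *
log(-1)"
```

```text
-1 t8.68 phi -23.2 tilt -24.4 R 0.1376 nd 0.0004 | Ft 6.64 Fn -3.27 Fr 2.88 dxF.n 0.914 M.n -1.340 op 0.088 qd 0.37 [-0.4   0.83  0.51  1.34 -0.17  1.44 -1.01]
```

Call:
jog_arm(
  turn=[
    [0, -0.0349, 0],
    [0, -0.0698, 0],
  ],
  translation=[
    [0.0048, 0, 0.0001],
    [0.0096, 0, 0.00034],
  ],
  grip=[1, 1],
)

```text
clock: 8.93
tool_pos: [0.5852, 0.0158, 0.2924]
eef_rot: [0.943, 0.227, -0.238, 0.058]
contact_force: [-6.2, 1.1, 6.0]
opening: 0.09
finger_force: 10.0
```

```bash
python3 -c "
from h import *
log(-1)"
```

```text
-1 t8.93 phi -27.2 tilt -28.4 R 0.1376 nd 0.0005 | Ft 7.16 Fn -3.77 Fr 3.02 dxF.n 0.986 M.n -1.268 op 0.090 qd 0.37 [-0.4   0.88  0.52  1.26 -0.16  1.53 -1.02]
```

Call:
jog_arm(
  turn=[
    [0, -0.0349, 0],
    [0, -0.0698, 0],
  ],
  translation=[
    [0.0048, 0, 0.0001],
    [0.0096, 0, 0.00034],
  ],
  grip=[1, 1],
)

```text
clock: 9.18
tool_pos: [0.5928, 0.0195, 0.2876]
eef_rot: [0.934, 0.225, -0.271, 0.066]
contact_force: [-5.8, 0.7, 5.2]
opening: 0.091
finger_force: 10.0
```

```bash
python3 -c "
from h import *
log(-1)"
```

```text
-1 t9.18 phi -31.3 tilt -32.4 R 0.1376 nd 0.0007 | Ft 6.82 Fn -3.31 Fr 1.96 dxF.n 0.939 M.n -1.159 op 0.091 qd 0.37 [-0.4   0.94  0.52  1.17 -0.15  1.62 -1.03]
```

Call:
jog_arm(
  turn=[
    [0, -0.0349, 0],
    [0, -0.0698, 0],
  ],
  translation=[
    [0.0048, 0, 0.0001],
    [0.0096, 0, 0.00034],
  ],
  grip=[1, 1],
)

```text
clock: 9.43
tool_pos: [0.6, 0.0232, 0.2823]
eef_rot: [0.924, 0.222, -0.303, 0.074]
contact_force: [-5.5, 0.6, 4.4]
opening: 0.095
finger_force: 10.0
```

```bash
python3 -c "
from h import *
log(-1)"
```

```text
-1 t9.43 phi -35.3 tilt -36.4 R 0.1376 nd 0.0007 | Ft 6.28 Fn -3.04 Fr 0.89 dxF.n 0.864 M.n -1.088 op 0.095 qd 0.37 [-0.39  1.    0.52  1.09 -0.14  1.71 -1.04]
```

Call:
jog_arm(
  turn=[
    [0, -0.0349, 0],
    [0, -0.0698, 0],
  ],
  translation=[
    [0.0048, 0, 0.0001],
    [0.0096, 0, 0.00034],
  ],
  grip=[1, 1],
)

```text
clock: 9.68
tool_pos: [0.6069, 0.0266, 0.2764]
eef_rot: [0.913, 0.22, -0.335, 0.082]
contact_force: [-5.3, -0.8, 4.2]
opening: 0.094
finger_force: 10.0
```

```bash
python3 -c "
from h import *
log(-1)"
```

```text
-1 t9.68 phi -39.3 tilt -40.4 R 0.1376 nd 0.0008 | Ft 6.57 Fn -1.72 Fr 0.08 dxF.n 0.903 M.n -0.949 op 0.094 qd 0.37 [-0.39  1.06  0.52  1.   -0.13  1.81 -1.05]
```

Call:
jog_arm(
  turn=[
    [0, 0.0349, 0],
    [0, 0.0698, 0],
  ],
  translation=[
    [-0.0048, 0, 0.0001],
    [-0.0096, 0, 0.00034],
  ],
  grip=[1, 1],
)

```text
clock: 9.93
tool_pos: [0.6014, 0.0239, 0.28]
eef_rot: [0.924, 0.224, -0.3, 0.073]
contact_force: [-2.4, 0.9, -4.1]
opening: 0.092
finger_force: 10.0
```

```bash
python3 -c "
from h import *
log(1)"
```

```text
1 t9.93 phi -36.4 tilt -36.0 R 0.1366 nd 0.0008 | Ft -1.05 Fn -1.92 Fr -4.37 dxF.n -0.144 M.n 0.629 op 0.092 qd 0.38 [-0.39  1.    0.52  1.09 -0.14  1.71 -1.04]
```

Call:
jog_arm(
  turn=[
    [0, 0.0349, 0],
    [0, 0.0698, 0],
  ],
  translation=[
    [-0.0048, 0, 0.0001],
    [-0.0096, 0, 0.00034],
  ],
  grip=[1, 1],
)

```text
clock: 10.18
tool_pos: [0.5942, 0.0203, 0.2855]
eef_rot: [0.934, 0.226, -0.268, 0.065]
contact_force: [-2.0, -0.0, -4.9]
opening: 0.09
finger_force: 10.0
```

```bash
python3 -c "
from h import *
log(1)"
```

```text
1 t10.18 phi -32.3 tilt -32.0 R 0.1366 nd 0.0007 | Ft -1.12 Fn -0.91 Fr -5.12 dxF.n -0.153 M.n 0.635 op 0.090 qd 0.37 [-0.4   0.94  0.52  1.17 -0.15  1.61 -1.03]
```

Call:
jog_arm(
  turn=[
    [0, 0.0349, 0],
    [0, 0.0698, 0],
  ],
  translation=[
    [-0.0048, 0, 0.0001],
    [-0.0096, 0, 0.00034],
  ],
  grip=[1, 1],
)

```text
clock: 10.42
tool_pos: [0.5868, 0.0166, 0.2904]
eef_rot: [0.943, 0.228, -0.235, 0.057]
contact_force: [-1.0, 1.0, -4.4]
opening: 0.095
finger_force: 10.0
```

```bash
python3 -c "
from h import *
log(1)"
```

```text
1 t10.43 phi -28.2 tilt -28.0 R 0.1366 nd 0.0005 | Ft -1.68 Fn -1.32 Fr -4.15 dxF.n -0.229 M.n 0.662 op 0.095 qd 0.37 [-0.4   0.88  0.51  1.26 -0.16  1.52 -1.02]
```

Call:
jog_arm(
  turn=[
    [0, 0.0349, 0],
    [0, 0.0698, 0],
  ],
  translation=[
    [-0.0048, 0, 0.0001],
    [-0.0096, 0, 0.00034],
  ],
  grip=[1, 1],
)

```text
clock: 10.68
tool_pos: [0.5791, 0.0128, 0.2946]
eef_rot: [0.951, 0.23, -0.202, 0.049]
contact_force: [-2.4, 0.6, -5.3]
opening: 0.094
finger_force: 10.0
```

```bash
python3 -c "
from h import *
log(1)"
```

```text
1 t10.68 phi -24.2 tilt -24.0 R 0.1367 nd 0.0004 | Ft -0.50 Fn -1.61 Fr -5.60 dxF.n -0.069 M.n 0.513 op 0.094 qd 0.37 [-0.4   0.83  0.51  1.34 -0.17  1.43 -1.01]
```

Call:
jog_arm(
  turn=[
    [0, 0.0349, 0],
    [0, 0.0698, 0],
  ],
  translation=[
    [-0.0048, 0, 0.0001],
    [-0.0096, 0, 0.00034],
  ],
  grip=[1, 1],
)

```text
clock: 10.92
tool_pos: [0.5711, 0.0088, 0.2983]
eef_rot: [0.957, 0.232, -0.169, 0.041]
contact_force: [-0.5, 1.5, -5.5]
opening: 0.088
finger_force: 10.0
```

```bash
python3 -c "
from h import *
log(1)"
```

```text
1 t10.93 phi -20.2 tilt -20.0 R 0.1367 nd 0.0003 | Ft -2.18 Fn -1.59 Fr -5.08 dxF.n -0.298 M.n 0.464 op 0.088 qd 0.37 [-0.4   0.77  0.51  1.42 -0.19  1.33 -0.99]
```

Call:
jog_arm(
  turn=[
    [0, 0.0349, 0],
    [0, 0.0698, 0],
  ],
  translation=[
    [-0.0048, 0, 0.0001],
    [-0.0096, 0, 0.00034],
  ],
  grip=[1, 1],
)

```text
clock: 11.18
tool_pos: [0.563, 0.0048, 0.3012]
eef_rot: [0.962, 0.233, -0.135, 0.033]
contact_force: [-1.0, 2.1, -5.5]
opening: 0.09
finger_force: 10.0
```

```bash
python3 -c "
from h import *
log(1)"
```

```text
1 t11.18 phi -16.2 tilt -16.0 R 0.1367 nd 0.0002 | Ft -1.58 Fn -2.29 Fr -5.24 dxF.n -0.215 M.n 0.421 op 0.090 qd 0.37 [-0.4   0.72  0.5   1.5  -0.2   1.24 -0.97]
```

Call:
jog_arm(
  turn=[
    [0, 0.0349, 0],
    [0, 0.0698, 0],
  ],
  translation=[
    [-0.0048, 0, 0.0001],
    [-0.0096, 0, 0.00034],
  ],
  grip=[1, 1],
)

```text
clock: 11.42
tool_pos: [0.5547, 0.0006, 0.3036]
eef_rot: [0.967, 0.234, -0.101, 0.024]
contact_force: [-0.8, 1.6, -5.6]
opening: 0.092
finger_force: 10.0
```

```bash
python3 -c "
from h import *
log(1)"
```

```text
1 t11.43 phi -12.2 tilt -12.0 R 0.1367 nd 0.0001 | Ft -1.20 Fn -1.78 Fr -5.50 dxF.n -0.164 M.n 0.434 op 0.092 qd 0.37 [-0.39  0.67  0.49  1.58 -0.22  1.15 -0.95]
```

Call:
jog_arm(
  turn=[
    [0, 0.0349, 0],
    [0, 0.0698, 0],
  ],
  translation=[
    [-0.0048, 0, 0.0001],
    [-0.0096, 0, 0.00034],
  ],
  grip=[1, 1],
)

```text
clock: 11.68
tool_pos: [0.5462, -0.0036, 0.3053]
eef_rot: [0.97, 0.235, -0.068, 0.016]
contact_force: [-0.4, 3.4, -5.7]
opening: 0.092
finger_force: 10.0
```

```bash
python3 -c "
from h import *
log(1)"
```

```text
1 t11.68 phi -8.2 tilt -8.0 R 0.1367 nd -0.0001 | Ft -1.97 Fn -3.18 Fr -5.48 dxF.n -0.269 M.n 0.337 op 0.092 qd 0.38 [-0.38  0.62  0.48  1.66 -0.24  1.05 -0.92]
```

Call:
jog_arm(
  turn=[
    [0, 0.0349, 0],
    [0, 0.0698, 0],
  ],
  translation=[
    [-0.0048, 0, 0.0001],
    [-0.0096, 0, 0.00034],
  ],
  grip=[1, 1],
)

```text
clock: 11.92
tool_pos: [0.5377, -0.0078, 0.3063]
eef_rot: [0.971, 0.235, -0.034, 0.008]
contact_force: [-0.4, 3.0, -6.5]
opening: 0.093
finger_force: 10.0
```

```bash
python3 -c "
from h import *
log(1)"
```

```text
1 t11.93 phi -4.1 tilt -4.0 R 0.1367 nd -0.0002 | Ft -1.53 Fn -2.87 Fr -6.36 dxF.n -0.209 M.n 0.268 op 0.093 qd 0.38 [-0.36  0.58  0.47  1.73 -0.26  0.96 -0.89]
```

Call:
jog_arm(
  turn=[
    [0, 0.0349, 0],
    [0, 0.0698, 0],
  ],
  translation=[
    [-0.0048, 0, 0.0001],
    [-0.0096, 0, 0.00034],
  ],
  grip=[1, 1],
)

```text
clock: 12.18
tool_pos: [0.5291, -0.0121, 0.3067]
eef_rot: [0.972, 0.236, -0.0, -0.0]
contact_force: [0.4, 3.4, -5.8]
opening: 0.093
finger_force: 10.0
```

```bash
python3 -c "
from h import *
log(1)"
```

```text
1 t12.18 phi -0.1 tilt 0.0 R 0.1367 nd -0.0003 | Ft -1.88 Fn -2.82 Fr -5.83 dxF.n -0.257 M.n 0.222 op 0.093 qd 0.38 [-0.34  0.53  0.45  1.81 -0.3   0.86 -0.85]
```

Call:
jog_arm(
  turn=[
    [0, 0.0349, 0],
    [0, 0.0698, 0],
  ],
  translation=[
    [-0.0048, 0, 0.0001],
    [-0.0096, 0, 0.00034],
  ],
  grip=[1, 1],
)

```text
clock: 12.42
tool_pos: [0.5205, -0.0164, 0.3064]
eef_rot: [0.971, 0.236, 0.034, -0.009]
contact_force: [0.6, 4.3, -6.3]
opening: 0.094
finger_force: 10.0
```

```bash
python3 -c "
from h import *
log(1)"
```

```text
1 t12.43 phi 3.9 tilt 4.0 R 0.1367 nd -0.0005 | Ft -2.07 Fn -3.50 Fr -6.44 dxF.n -0.283 M.n 0.179 op 0.094 qd 0.39 [-0.31  0.49  0.42  1.89 -0.33  0.77 -0.8 ]
```

Call:
jog_arm(
  turn=[
    [0, 0.0349, 0],
    [0, 0.0698, 0],
  ],
  translation=[
    [-0.0048, 0, 0.0001],
    [-0.0096, 0, 0.00034],
  ],
  grip=[1, 1],
)

```text
clock: 12.68
tool_pos: [0.5119, -0.0206, 0.3054]
eef_rot: [0.969, 0.235, 0.068, -0.017]
contact_force: [0.5, 4.8, -6.9]
opening: 0.092
finger_force: 10.0
```

```bash
python3 -c "
from h import *
log(1)"
```

```text
1 t12.68 phi 7.9 tilt 8.0 R 0.1367 nd -0.0006 | Ft -1.63 Fn -4.04 Fr -7.18 dxF.n -0.222 M.n 0.182 op 0.092 qd 0.39 [-0.26  0.46  0.38  1.96 -0.39  0.67 -0.73]
```

Call:
jog_arm(
  turn=[
    [0, 0.0349, 0],
    [0, 0.0698, 0],
  ],
  translation=[
    [-0.0048, 0, 0.0001],
    [-0.0096, 0, 0.00034],
  ],
  grip=[1, 1],
)

```text
clock: 12.92
tool_pos: [0.5035, -0.0248, 0.3038]
eef_rot: [0.966, 0.235, 0.101, -0.025]
contact_force: [1.2, 4.3, -7.0]
opening: 0.088
finger_force: 10.0
```

```bash
python3 -c "
from h import *
log(1)"
```

```text
1 t12.93 phi 12.0 tilt 12.0 R 0.1367 nd -0.0007 | Ft -1.54 Fn -3.28 Fr -7.45 dxF.n -0.211 M.n 0.092 op 0.088 qd 0.39 [-0.2   0.42  0.32  2.03 -0.45  0.57 -0.65]
```

Call:
jog_arm(
  turn=[
    [0, 0.0349, 0],
    [0, 0.0698, 0],
  ],
  translation=[
    [-0.0048, 0, 0.0001],
    [-0.0096, 0, 0.00034],
  ],
  grip=[1, 1],
)

```text
clock: 13.18
tool_pos: [0.4951, -0.029, 0.3015]
eef_rot: [0.962, 0.234, 0.135, -0.034]
contact_force: [1.5, 5.7, -8.0]
opening: 0.089
finger_force: 10.0
```

```bash
python3 -c "
from h import *
log(1)"
```

```text
1 t13.18 phi 16.0 tilt 16.0 R 0.1367 nd -0.0008 | Ft -1.62 Fn -4.41 Fr -8.74 dxF.n -0.221 M.n 0.050 op 0.089 qd 0.46 [-0.11  0.39  0.23  2.1  -0.54  0.48 -0.54]
```

Call:
jog_arm(
  turn=[
    [0, 0, 0],
    [0, 0, 0],
    [0, 0, 0],
    [0, 0, 0],
    [0, 0, 0],
    [0, 0, 0],
  ],
  translation=[
    [0, 0, 0],
    [0, 0, 0],
    [0, 0, -0.03],
    [0, 0, -0.053],
    [0, 0, -0.053],
    [0, 0, -0.053],
  ],
  grip=[0.5, 0.5, 0.5, 0.5, 0.5, 0.5],
)

```text
clock: 13.92
tool_pos: [0.4829, -0.0367, 0.3528]
eef_rot: [0.962, 0.233, 0.135, -0.033]
contact_force: [-0.8, 0.1, -0.1]
opening: 0.495
finger_force: 0.0
```

```bash
cat > cal.py <<'E'
from h import *
for i in range(4):
    cams.snapshot("top");log(5)
E
python3 cal.py
```

```text
5 t13.97 phi 16.0 tilt 15.9 R 0.1898 nd 0.0003 | Ft -0.19 Fn 0.84 Fr -0.51 dxF.n -0.036 M.n -0.383 op 0.496 qd 0.01 [-0.16  0.3   0.32  2.05 -0.45  0.62 -0.62]
5 t14.03 phi 16.0 tilt 15.9 R 0.1897 nd 0.0002 | Ft -0.31 Fn 0.82 Fr 0.00 dxF.n -0.059 M.n -0.411 op 0.499 qd 0.00 [-0.16  0.31  0.32  2.05 -0.45  0.62 -0.62]
5 t14.07 phi 16.0 tilt 15.9 R 0.1897 nd 0.0002 | Ft 0.42 Fn 0.36 Fr 0.46 dxF.n 0.080 M.n -0.377 op 0.500 qd 0.00 [-0.16  0.31  0.32  2.05 -0.45  0.62 -0.62]
5 t14.12 phi 16.0 tilt 15.9 R 0.1898 nd 0.0003 | Ft 0.24 Fn 0.19 Fr -0.29 dxF.n 0.045 M.n -0.358 op 0.503 qd 0.00 [-0.16  0.3   0.32  2.05 -0.45  0.62 -0.62]
```

Call:
jog_arm(
  turn=[
    [0, -0.489, 0],
    [0, -0.489, 0],
    [0, -0.489, 0],
    [0, -0.489, 0],
    [0, -0.489, 0],
    [0, -0.489, 0],
  ],
  translation=[
    [0.0892, 0, 0.0222],
    [0.0892, 0, 0.0222],
    [0.0892, 0, 0.0222],
    [0.0892, 0, 0.0222],
    [0.0892, 0, 0.0222],
    [0.0892, 0, 0.0222],
  ],
  grip=[0.5, 0.5, 0.5, 0.5, 0.5, 0.5],
)

```text
clock: 14.88
tool_pos: [0.5634, 0.0038, 0.3572]
eef_rot: [0.967, 0.233, -0.101, 0.024]
contact_force: [-0.6, 0.2, 0.6]
opening: 0.498
finger_force: 0.0
```

```bash
python3 cal.py
```

```text
5 t14.93 phi -11.6 tilt -11.9 R 0.1911 nd 0.0011 | Ft -0.57 Fn 0.24 Fr -0.62 dxF.n -0.109 M.n 0.063 op 0.499 qd 0.01 [-0.37  0.63  0.46  1.47 -0.17  1.29 -1.  ]
5 t14.97 phi -11.6 tilt -11.9 R 0.1911 nd 0.0010 | Ft 0.55 Fn 0.17 Fr -0.63 dxF.n 0.105 M.n 0.067 op 0.501 qd 0.01 [-0.37  0.63  0.46  1.47 -0.17  1.29 -1.  ]
5 t15.03 phi -11.7 tilt -11.9 R 0.1911 nd 0.0008 | Ft 0.05 Fn -0.46 Fr 0.12 dxF.n 0.010 M.n 0.046 op 0.500 qd 0.01 [-0.37  0.63  0.46  1.47 -0.17  1.29 -1.  ]
5 t15.07 phi -11.8 tilt -11.9 R 0.1910 nd 0.0007 | Ft 0.73 Fn -0.55 Fr -0.10 dxF.n 0.139 M.n 0.058 op 0.501 qd 0.01 [-0.38  0.63  0.46  1.47 -0.17  1.29 -1.  ]
```

Call:
jog_arm(
  turn=[
    [0, -0.489, 0],
    [0, -0.489, 0],
    [0, -0.489, 0],
    [0, -0.489, 0],
    [0, -0.489, 0],
    [0, -0.489, 0],
  ],
  translation=[
    [0.0892, 0, 0.0222],
    [0.0892, 0, 0.0222],
    [0.0892, 0, 0.0222],
    [0.0892, 0, 0.0222],
    [0.0892, 0, 0.0222],
    [0.0892, 0, 0.0222],
  ],
  grip=[0.5, 0.5, 0.5, 0.5, 0.5, 0.5],
)

```text
clock: 15.82
tool_pos: [0.6377, 0.0421, 0.319]
eef_rot: [0.914, 0.22, -0.331, 0.08]
contact_force: [-0.1, 1.0, 0.1]
opening: 0.496
finger_force: 0.0
```

```bash
python3 cal.py
```

```text
5 t15.88 phi -39.3 tilt -39.8 R 0.1923 nd 0.0009 | Ft 0.13 Fn -0.59 Fr 0.53 dxF.n 0.025 M.n 0.449 op 0.498 qd 0.01 [-0.35  1.08  0.47  0.77 -0.11  1.99 -1.08]
5 t15.93 phi -39.4 tilt -39.8 R 0.1921 nd 0.0008 | Ft 0.89 Fn -0.47 Fr -0.52 dxF.n 0.171 M.n 0.496 op 0.495 qd 0.01 [-0.35  1.08  0.47  0.77 -0.11  1.99 -1.08]
5 t15.97 phi -39.5 tilt -39.9 R 0.1918 nd 0.0007 | Ft 0.97 Fn 0.41 Fr 0.20 dxF.n 0.187 M.n 0.489 op 0.499 qd 0.02 [-0.35  1.08  0.47  0.77 -0.11  1.99 -1.08]
5 t16.02 phi -39.6 tilt -39.9 R 0.1915 nd 0.0006 | Ft -0.52 Fn -0.13 Fr -0.88 dxF.n -0.099 M.n 0.430 op 0.502 qd 0.01 [-0.35  1.08  0.47  0.77 -0.11  1.99 -1.08]
```

```bash
cat > fit.py <<'E'
from h import *
from scipy.optimize import least_squares
D=np.array([[float(x) for x in l.split(",")] for l in open("log.csv")])
c=D[D[:,0]==5]
def red(D):
    d=D[:,2:5]-hub;F=D[:,8:11];Ft=np.array([f@np.cross(n2,x/np.linalg.norm(x)) for f,x in zip(F,d)])
    return np.hypot(d@t2,d[:,2]),Ft,D[:,11:14]@n2,D[:,14],D[:,15]
_,_,m,_,ti=red(c);k=np.polyfit(np.sin(np.radians(ti)),m,1);print("bias",k,"Ft bias",red(c)[1].mean())
D=D[(abs(D[:,0])==1)&(D[:,1]>6.2)&((D[:,1]<9.8)|(D[:,1]>10))]
Rr,Ft,m,phi,ti=red(D);dr=D[:,0];m=m-np.polyval(k,np.sin(np.radians(ti)))
ph=np.radians(phi)
for name,free in(("free L",1),("force only",0)):
    def T(p):return Rr*Ft+(p[3]*Ft+m if free else -dr*p[3])
    # heavy side at angle a (ccw from up) when contact at phi: gravity torque about n: +A sin(a); wheel angle=phi+a0
    def res(p):return T(p)-(-dr*.45+p[0]*np.sin(ph)+p[1]*np.cos(ph)+p[2]*0)
    s=least_squares(res,[.1,.1,0,.2]);p=s.x
    print(name,p.round(3),"amp",np.hypot(p[0],p[1]).round(3),"a0 deg",np.degrees(np.arctan2(p[1],p[0])).round(1),"rms",np.sqrt(np.mean(s.fun**2)).round(3))
    print(s.fun.round(2))
    J=s.jac[:,[0,1,3]];print("sd",np.sqrt(np.diag(np.linalg.inv(J.T@J)))*np.sqrt(np.mean(s.fun**2)))
E
python3 fit.py
```

```text
bias [-0.92687398 -0.12961615] Ft bias 0.19920859658267953
free L [-0.143  0.253  0.     0.191] amp 0.29 a0 deg 119.6 rms 0.158
[-0.06 -0.4  -0.03 -0.08 -0.01  0.34  0.09 -0.06  0.24 -0.15  0.04 -0.02
 -0.18  0.    0.07 -0.03  0.26 -0.28 -0.05  0.15 -0.13  0.02 -0.07 -0.1
  0.13  0.14  0.15]
sd [0.11335055 0.0408895  0.00733036]
force only [-0.156  0.352 -1.844 -0.123] amp 0.385 a0 deg 113.9 rms 0.073
[-0.05 -0.17  0.01 -0.02  0.03  0.18  0.07 -0.03  0.13 -0.04  0.03 -0.02
 -0.09 -0.04  0.04 -0.04  0.12 -0.11 -0.02  0.03 -0.07  0.   -0.04 -0.05
  0.02  0.05  0.06]
sd [0.05160598 0.01727576 0.01421706]
```

Call:
jog_arm(
  turn=[
    [0, 0, 0],
    [0, 0, 0],
    [0, 0, 0],
    [0, 0, 0],
    [0, 0, 0],
    [0, 0, 0],
    [0, 0, 0],
    [0, 0, 0],
    [0, 0, 0],
  ],
  translation=[
    [0, 0, 0.027],
    [0, 0, 0.053],
    [0, 0, 0.053],
    [0, 0, 0.053],
    [0, 0, 0.053],
    [0, 0, 0.053],
    [0, 0, 0.053],
    [0, 0, 0.053],
    [0, 0, 0.053],
  ],
  grip=[0.5, 0.5, 1, 1, 1, 1, 1, 1, 1],
  force=10,
)

```text
clock: 17.15
tool_pos: [0.6082, 0.0273, 0.276]
eef_rot: [0.914, 0.221, -0.332, 0.081]
contact_force: [4.9, 1.0, 3.9]
opening: 0.09
finger_force: 10.0
```

```bash
python3 -c "
from h import *
log(0)"
```

```text
0 t17.15 phi -39.9 tilt -39.9 R 0.1382 nd 0.0008 | Ft -1.20 Fn 1.39 Fr 6.04 dxF.n -0.166 M.n 0.721 op 0.090 qd 0.00 [-0.37  1.04  0.47  1.   -0.1   1.8  -1.07]
```

Call:
jog_arm(
  turn=[
    [0, 0.0349, 0],
    [0, 0.0698, 0],
  ],
  translation=[
    [-0.0048, 0, 0.0001],
    [-0.0096, 0, 0.00034],
  ],
  grip=[1, 1],
)

```text
clock: 17.4
tool_pos: [0.6012, 0.0238, 0.2816]
eef_rot: [0.925, 0.224, -0.3, 0.073]
contact_force: [3.7, 0.3, 2.4]
opening: 0.09
finger_force: 10.0
```

```bash
python3 -c "
from h import *
log(1)"
```

```text
1 t17.40 phi -35.9 tilt -35.9 R 0.1378 nd 0.0007 | Ft -1.39 Fn 1.47 Fr 3.98 dxF.n -0.191 M.n 0.725 op 0.090 qd 0.38 [-0.38  0.99  0.47  1.09 -0.11  1.7  -1.07]
```

Call:
jog_arm(
  turn=[
    [0, 0.0349, 0],
    [0, 0.0698, 0],
  ],
  translation=[
    [-0.0048, 0, 0.0001],
    [-0.0096, 0, 0.00034],
  ],
  grip=[1, 1],
)

```text
clock: 17.65
tool_pos: [0.594, 0.0202, 0.287]
eef_rot: [0.935, 0.226, -0.267, 0.065]
contact_force: [3.4, 0.1, 2.0]
opening: 0.09
finger_force: 10.0
```

```bash
python3 -c "
from h import *
log(1)"
```

```text
1 t17.65 phi -31.9 tilt -31.9 R 0.1378 nd 0.0006 | Ft -1.58 Fn 1.46 Fr 3.34 dxF.n -0.218 M.n 0.696 op 0.090 qd 0.37 [-0.38  0.93  0.46  1.17 -0.12  1.61 -1.06]
```

Call:
jog_arm(
  turn=[
    [0, 0.0349, 0],
    [0, 0.0698, 0],
  ],
  translation=[
    [-0.0048, 0, 0.0001],
    [-0.0096, 0, 0.00034],
  ],
  grip=[1, 1],
)

```text
clock: 17.9
tool_pos: [0.5865, 0.0165, 0.2918]
eef_rot: [0.943, 0.228, -0.234, 0.057]
contact_force: [2.9, 0.2, 2.1]
opening: 0.094
finger_force: 10.0
```

```bash
python3 -c "
from h import *
log(1)"
```

```text
1 t17.90 phi -27.9 tilt -27.9 R 0.1378 nd 0.0005 | Ft -1.39 Fn 1.15 Fr 3.07 dxF.n -0.192 M.n 0.715 op 0.094 qd 0.37 [-0.38  0.87  0.46  1.26 -0.13  1.52 -1.05]
```

Call:
jog_arm(
  turn=[
    [0, 0.0349, 0],
    [0, 0.0698, 0],
  ],
  translation=[
    [-0.0048, 0, 0.0001],
    [-0.0096, 0, 0.00034],
  ],
  grip=[1, 1],
)

```text
clock: 18.15
tool_pos: [0.5788, 0.0126, 0.296]
eef_rot: [0.951, 0.23, -0.201, 0.049]
contact_force: [2.1, -0.2, 1.3]
opening: 0.09
finger_force: 10.0
```

```bash
python3 -c "
from h import *
log(1)"
```

```text
1 t18.15 phi -23.9 tilt -23.9 R 0.1378 nd 0.0004 | Ft -1.05 Fn 1.13 Fr 1.89 dxF.n -0.145 M.n 0.647 op 0.090 qd 0.37 [-0.38  0.82  0.46  1.34 -0.14  1.43 -1.04]
```

Call:
jog_arm(
  turn=[
    [0, 0.0349, 0],
    [0, 0.0698, 0],
  ],
  translation=[
    [-0.0048, 0, 0.0001],
    [-0.0096, 0, 0.00034],
  ],
  grip=[1, 1],
)

```text
clock: 18.4
tool_pos: [0.5709, 0.0087, 0.2996]
eef_rot: [0.957, 0.232, -0.168, 0.041]
contact_force: [2.3, 1.2, 2.5]
opening: 0.089
finger_force: 10.0
```

```bash
python3 -c "
from h import *
log(1)"
```

```text
1 t18.40 phi -19.9 tilt -19.9 R 0.1378 nd 0.0003 | Ft -1.58 Fn -0.05 Fr 3.28 dxF.n -0.217 M.n 0.607 op 0.089 qd 0.37 [-0.38  0.76  0.45  1.42 -0.15  1.33 -1.03]
```

Call:
jog_arm(
  turn=[
    [0, 0.0349, 0],
    [0, 0.0698, 0],
  ],
  translation=[
    [-0.0048, 0, 0.0001],
    [-0.0096, 0, 0.00034],
  ],
  grip=[1, 1],
)

```text
clock: 18.65
tool_pos: [0.5627, 0.0047, 0.3025]
eef_rot: [0.963, 0.233, -0.135, 0.032]
contact_force: [2.4, 0.8, 1.2]
opening: 0.095
finger_force: 10.0
```

```bash
python3 -c "
from h import *
log(1)"
```

```text
1 t18.65 phi -15.9 tilt -15.9 R 0.1378 nd 0.0002 | Ft -2.09 Fn 0.36 Fr 1.86 dxF.n -0.288 M.n 0.574 op 0.095 qd 0.38 [-0.37  0.71  0.45  1.5  -0.17  1.24 -1.01]
```

Call:
jog_arm(
  turn=[
    [0, 0.0349, 0],
    [0, 0.0698, 0],
  ],
  translation=[
    [-0.0048, 0, 0.0001],
    [-0.0096, 0, 0.00034],
  ],
  grip=[1, 1],
)

```text
clock: 18.9
tool_pos: [0.5544, 0.0005, 0.3048]
eef_rot: [0.967, 0.234, -0.101, 0.024]
contact_force: [1.6, 1.3, 1.0]
opening: 0.091
finger_force: 10.0
```

```bash
python3 -c "
from h import *
log(1)"
```

```text
1 t18.90 phi -12.0 tilt -11.9 R 0.1378 nd 0.0000 | Ft -1.77 Fn -0.40 Fr 1.38 dxF.n -0.244 M.n 0.520 op 0.091 qd 0.38 [-0.36  0.66  0.44  1.58 -0.18  1.14 -0.99]
```

Call:
jog_arm(
  turn=[
    [0, 0.0349, 0],
    [0, 0.0698, 0],
  ],
  translation=[
    [-0.0048, 0, 0.0001],
    [-0.0096, 0, 0.00034],
  ],
  grip=[1, 1],
)

```text
clock: 19.15
tool_pos: [0.546, -0.0037, 0.3065]
eef_rot: [0.97, 0.235, -0.067, 0.016]
contact_force: [1.3, 1.1, 0.2]
opening: 0.09
finger_force: 10.0
```

```bash
python3 -c "
from h import *
log(1)"
```

```text
1 t19.15 phi -8.0 tilt -7.9 R 0.1378 nd -0.0001 | Ft -1.55 Fn -0.36 Fr 0.46 dxF.n -0.214 M.n 0.420 op 0.090 qd 0.38 [-0.35  0.61  0.43  1.66 -0.2   1.05 -0.96]
```

Call:
jog_arm(
  turn=[
    [0, 0.0349, 0],
    [0, 0.0698, 0],
  ],
  translation=[
    [-0.0048, 0, 0.0001],
    [-0.0096, 0, 0.00034],
  ],
  grip=[1, 1],
)

```text
clock: 19.4
tool_pos: [0.5374, -0.0079, 0.3075]
eef_rot: [0.971, 0.235, -0.033, 0.008]
contact_force: [2.4, 0.7, 1.3]
opening: 0.092
finger_force: 10.0
```

```bash
python3 -c "
from h import *
log(1)"
```

```text
1 t19.40 phi -4.0 tilt -3.9 R 0.1378 nd -0.0002 | Ft -2.37 Fn 0.52 Fr 1.43 dxF.n -0.326 M.n 0.425 op 0.092 qd 0.38 [-0.33  0.57  0.41  1.73 -0.23  0.95 -0.93]
```

Call:
jog_arm(
  turn=[
    [0, 0.0349, 0],
    [0, 0.0698, 0],
  ],
  translation=[
    [-0.0048, 0, 0.0001],
    [-0.0096, 0, 0.00034],
  ],
  grip=[1, 1],
)

```text
clock: 19.65
tool_pos: [0.5289, -0.0122, 0.3078]
eef_rot: [0.972, 0.235, 0.001, -0.001]
contact_force: [1.6, 2.9, 0.5]
opening: 0.088
finger_force: 10.0
```

```bash
python3 -c "
from h import *
log(1)"
```

```text
1 t19.65 phi -0.0 tilt 0.1 R 0.1378 nd -0.0004 | Ft -2.72 Fn -1.81 Fr 0.47 dxF.n -0.375 M.n 0.418 op 0.088 qd 0.39 [-0.31  0.52  0.39  1.81 -0.26  0.86 -0.89]
```

Call:
jog_arm(
  turn=[
    [0, 0.0349, 0],
    [0, 0.0698, 0],
  ],
  translation=[
    [-0.0048, 0, 0.0001],
    [-0.0096, 0, 0.00034],
  ],
  grip=[1, 1],
)

```text
clock: 19.9
tool_pos: [0.5203, -0.0164, 0.3075]
eef_rot: [0.971, 0.235, 0.035, -0.009]
contact_force: [1.5, 2.4, -0.0]
opening: 0.088
finger_force: 10.0
```

```bash
python3 -c "
from h import *
log(1)"
```

```text
1 t19.90 phi 4.0 tilt 4.1 R 0.1379 nd -0.0005 | Ft -2.42 Fn -1.46 Fr -0.18 dxF.n -0.334 M.n 0.359 op 0.088 qd 0.39 [-0.27  0.48  0.36  1.88 -0.3   0.76 -0.84]
```

Call:
jog_arm(
  turn=[
    [0, 0.0349, 0],
    [0, 0.0698, 0],
  ],
  translation=[
    [-0.0048, 0, 0.0001],
    [-0.0096, 0, 0.00034],
  ],
  grip=[1, 1],
)

```text
clock: 20.15
tool_pos: [0.5117, -0.0207, 0.3065]
eef_rot: [0.969, 0.235, 0.068, -0.017]
contact_force: [2.6, 2.9, -1.1]
opening: 0.092
finger_force: 10.0
```

```bash
python3 -c "
from h import *
log(1)"
```

```text
1 t20.15 phi 8.0 tilt 8.1 R 0.1378 nd -0.0006 | Ft -3.45 Fn -1.40 Fr -1.63 dxF.n -0.475 M.n 0.379 op 0.092 qd 0.39 [-0.23  0.45  0.32  1.96 -0.35  0.66 -0.77]
```

Call:
jog_arm(
  turn=[
    [0, 0.0349, 0],
    [0, 0.0698, 0],
  ],
  translation=[
    [-0.0048, 0, 0.0001],
    [-0.0096, 0, 0.00034],
  ],
  grip=[1, 1],
)

```text
clock: 20.4
tool_pos: [0.5032, -0.0249, 0.3048]
eef_rot: [0.966, 0.234, 0.102, -0.026]
contact_force: [2.3, 3.1, -0.6]
opening: 0.091
finger_force: 10.0
```

```bash
python3 -c "
from h import *
log(1)"
```

```text
1 t20.40 phi 12.0 tilt 12.1 R 0.1378 nd -0.0007 | Ft -3.24 Fn -1.69 Fr -1.28 dxF.n -0.447 M.n 0.304 op 0.091 qd 0.39 [-0.16  0.41  0.26  2.03 -0.41  0.57 -0.69]
```

Call:
jog_arm(
  turn=[
    [0, 0.0349, 0],
    [0, 0.0698, 0],
  ],
  translation=[
    [-0.0048, 0, 0.0001],
    [-0.0096, 0, 0.00034],
  ],
  grip=[1, 1],
)

```text
clock: 20.65
tool_pos: [0.4949, -0.0291, 0.3025]
eef_rot: [0.962, 0.233, 0.135, -0.034]
contact_force: [3.0, 4.1, -2.5]
opening: 0.088
finger_force: 10.1
```

```bash
python3 -c "
from h import *
log(1)"
```

```text
1 t20.65 phi 16.0 tilt 16.0 R 0.1378 nd -0.0009 | Ft -3.71 Fn -2.30 Fr -3.67 dxF.n -0.512 M.n 0.336 op 0.088 qd 0.45 [-0.07  0.39  0.18  2.1  -0.5   0.47 -0.58]
```

Call:
jog_arm(
  turn=[
    [0, -0.0349, 0],
    [0, -0.0698, 0],
  ],
  translation=[
    [0.0048, 0, 0.0001],
    [0.0096, 0, 0.00034],
  ],
  grip=[1, 1],
)

```text
clock: 20.9
tool_pos: [0.5001, -0.0265, 0.304]
eef_rot: [0.967, 0.233, 0.098, -0.026]
contact_force: [-4.9, 0.0, 2.7]
opening: 0.09
finger_force: 10.0
```

```bash
python3 -c "
from h import *
log(-1)"
```

```text
-1 t20.90 phi 13.5 tilt 11.6 R 0.1378 nd -0.0008 | Ft 3.57 Fn -2.22 Fr 3.69 dxF.n 0.492 M.n -1.248 op 0.090 qd 0.40 [-0.16  0.42  0.27  2.03 -0.41  0.57 -0.69]
```

Call:
jog_arm(
  turn=[
    [0, -0.0349, 0],
    [0, -0.0698, 0],
  ],
  translation=[
    [0.0048, 0, 0.0001],
    [0.0096, 0, 0.00034],
  ],
  grip=[1, 1],
)

```text
clock: 21.15
tool_pos: [0.5087, -0.0222, 0.306]
eef_rot: [0.97, 0.234, 0.064, -0.017]
contact_force: [-6.4, -1.3, 6.2]
opening: 0.094
finger_force: 10.0
```

```bash
python3 -c "
from h import *
log(-1)"
```

```text
-1 t21.15 phi 9.4 tilt 7.6 R 0.1378 nd -0.0006 | Ft 5.15 Fn -1.77 Fr 7.11 dxF.n 0.710 M.n -1.317 op 0.094 qd 0.39 [-0.23  0.45  0.33  1.96 -0.34  0.67 -0.77]
```

Call:
jog_arm(
  turn=[
    [0, -0.0349, 0],
    [0, -0.0698, 0],
  ],
  translation=[
    [0.0048, 0, 0.0001],
    [0.0096, 0, 0.00034],
  ],
  grip=[1, 1],
)

```text
clock: 21.4
tool_pos: [0.5173, -0.0179, 0.3072]
eef_rot: [0.972, 0.234, 0.03, -0.009]
contact_force: [-5.7, -0.5, 6.8]
opening: 0.089
finger_force: 10.0
```

```bash
python3 -c "
from h import *
log(-1)"
```

```text
-1 t21.40 phi 5.4 tilt 3.6 R 0.1378 nd -0.0005 | Ft 4.62 Fn -2.14 Fr 7.31 dxF.n 0.637 M.n -1.281 op 0.089 qd 0.39 [-0.28  0.48  0.37  1.89 -0.3   0.77 -0.84]
```

Call:
jog_arm(
  turn=[
    [0, -0.0349, 0],
    [0, -0.0698, 0],
  ],
  translation=[
    [0.0048, 0, 0.0001],
    [0.0096, 0, 0.00034],
  ],
  grip=[1, 1],
)

```text
clock: 21.65
tool_pos: [0.526, -0.0137, 0.3078]
eef_rot: [0.972, 0.234, -0.004, -0.001]
contact_force: [-5.1, -1.5, 7.5]
opening: 0.092
finger_force: 10.0
```

```bash
python3 -c "
from h import *
log(-1)"
```

```text
-1 t21.65 phi 1.3 tilt -0.4 R 0.1378 nd -0.0003 | Ft 5.01 Fn -1.02 Fr 7.64 dxF.n 0.691 M.n -1.325 op 0.092 qd 0.39 [-0.31  0.52  0.4   1.81 -0.26  0.87 -0.89]
```

Call:
jog_arm(
  turn=[
    [0, -0.0349, 0],
    [0, -0.0698, 0],
  ],
  translation=[
    [0.0048, 0, 0.0001],
    [0.0096, 0, 0.00034],
  ],
  grip=[1, 1],
)

```text
clock: 21.9
tool_pos: [0.5346, -0.0093, 0.3077]
eef_rot: [0.971, 0.234, -0.038, 0.008]
contact_force: [-5.2, 0.1, 8.7]
opening: 0.091
finger_force: 10.0
```

```bash
python3 -c "
from h import *
log(-1)"
```

```text
-1 t21.90 phi -2.7 tilt -4.4 R 0.1378 nd -0.0002 | Ft 5.01 Fn -2.51 Fr 8.51 dxF.n 0.690 M.n -1.367 op 0.091 qd 0.38 [-0.34  0.57  0.42  1.73 -0.23  0.96 -0.93]
```

Call:
jog_arm(
  turn=[
    [0, -0.0349, 0],
    [0, -0.0698, 0],
  ],
  translation=[
    [0.0048, 0, 0.0001],
    [0.0096, 0, 0.00034],
  ],
  grip=[1, 1],
)

```text
clock: 22.15
tool_pos: [0.5432, -0.005, 0.3069]
eef_rot: [0.97, 0.234, -0.072, 0.016]
contact_force: [-5.1, -0.7, 8.8]
opening: 0.089
finger_force: 10.0
```

```bash
python3 -c "
from h import *
log(-1)"
```

```text
-1 t22.15 phi -6.7 tilt -8.4 R 0.1378 nd -0.0001 | Ft 5.81 Fn -1.72 Fr 8.23 dxF.n 0.801 M.n -1.303 op 0.089 qd 0.38 [-0.35  0.61  0.43  1.66 -0.2   1.06 -0.96]
```

Call:
jog_arm(
  turn=[
    [0, -0.0349, 0],
    [0, -0.0698, 0],
  ],
  translation=[
    [0.0048, 0, 0.0001],
    [0.0096, 0, 0.00034],
  ],
  grip=[1, 1],
)

```text
clock: 22.4
tool_pos: [0.5518, -0.0008, 0.3054]
eef_rot: [0.966, 0.233, -0.105, 0.024]
contact_force: [-4.5, -1.0, 9.3]
opening: 0.09
finger_force: 10.0
```

```bash
python3 -c "
from h import *
log(-1)"
```

```text
-1 t22.40 phi -10.7 tilt -12.4 R 0.1378 nd 0.0000 | Ft 6.09 Fn -1.16 Fr 8.30 dxF.n 0.840 M.n -1.309 op 0.090 qd 0.38 [-0.37  0.66  0.45  1.58 -0.18  1.15 -0.99]
```

Call:
jog_arm(
  turn=[
    [0, -0.0349, 0],
    [0, -0.0698, 0],
  ],
  translation=[
    [0.0048, 0, 0.0001],
    [0.0096, 0, 0.00034],
  ],
  grip=[1, 1],
)

```text
clock: 22.65
tool_pos: [0.5603, 0.0034, 0.3033]
eef_rot: [0.962, 0.232, -0.139, 0.032]
contact_force: [-3.1, -0.5, 8.8]
opening: 0.089
finger_force: 10.0
```

```bash
python3 -c "
from h import *
log(-1)"
```

```text
-1 t22.65 phi -14.7 tilt -16.4 R 0.1378 nd 0.0001 | Ft 5.17 Fn -0.97 Fr 7.70 dxF.n 0.712 M.n -1.234 op 0.089 qd 0.37 [-0.37  0.71  0.45  1.5  -0.17  1.25 -1.01]
```

Call:
jog_arm(
  turn=[
    [0, -0.0349, 0],
    [0, -0.0698, 0],
  ],
  translation=[
    [0.0048, 0, 0.0001],
    [0.0096, 0, 0.00034],
  ],
  grip=[1, 1],
)

```text
clock: 22.9
tool_pos: [0.5685, 0.0075, 0.3005]
eef_rot: [0.957, 0.231, -0.172, 0.041]
contact_force: [-3.3, -1.4, 8.4]
opening: 0.091
finger_force: 10.0
```

```bash
python3 -c "
from h import *
log(-1)"
```

```text
-1 t22.90 phi -18.8 tilt -20.4 R 0.1378 nd 0.0003 | Ft 6.08 Fn -0.29 Fr 6.78 dxF.n 0.837 M.n -1.241 op 0.091 qd 0.37 [-0.38  0.76  0.46  1.42 -0.15  1.34 -1.02]
```

Call:
jog_arm(
  turn=[
    [0, -0.0349, 0],
    [0, -0.0698, 0],
  ],
  translation=[
    [0.0048, 0, 0.0001],
    [0.0096, 0, 0.00034],
  ],
  grip=[1, 1],
)

```text
clock: 23.15
tool_pos: [0.5766, 0.0115, 0.297]
eef_rot: [0.95, 0.229, -0.206, 0.049]
contact_force: [-2.6, -0.5, 9.0]
opening: 0.087
finger_force: 10.0
```

```bash
python3 -c "
from h import *
log(-1)"; cat > fit2.py <<'E'
from h import *
from scipy.optimize import least_squares
D=np.array([[float(x) for x in l.split(",")] for l in open("log.csv")])
def red(D):
    d=D[:,2:5]-hub;F=D[:,8:11];Ft=np.array([f@np.cross(n2,x/np.linalg.norm(x)) for f,x in zip(F,d)])
    return np.hypot(d@t2,d[:,2]),Ft,D[:,11:14]@n2,D[:,14],D[:,15]
c=D[D[:,0]==5];_,_,m,_,ti=red(c);k=np.polyfit(np.sin(np.radians(ti)),m,1)
D=D[(abs(D[:,0])==1)&(D[:,1]>6.2)]
keep=np.r_[True,D[1:,0]==D[:-1,0]]&~((D[:,1]>17.3)&(D[:,1]<17.5));D=D[keep]
Rr,Ft,m,phi,ti=red(D);dr=D[:,0];m=m-np.polyval(k,np.sin(np.radians(ti)))
g2=D[:,1]>17;w=np.radians(phi+np.where(g2,16+39.9,0))
# force+moment, smoothed: Ft and M both modelled; pad torque differs per sweep (4 offsets) in force-only
sw=np.select([~g2&(dr<0),~g2,g2&(dr>0)],[0,1,2],3)
def rep(name,res,x0,sl):
    s=least_squares(res,x0,loss="soft_l1",f_scale=.15);p=s.x;J=s.jac;C=np.linalg.pinv(J.T@J)*np.mean(s.fun**2)
    a0=np.degrees(np.arctan2(p[1],p[0]));A=np.hypot(*p[:2])
    g=np.array([-p[1],p[0]])/A**2
    print(name,"A %.3f a0 %.1f sd %.1f rms %.3f"%(A,a0,np.degrees(np.sqrt(g@C[:2,:2]@g)),np.sqrt(np.mean(s.fun**2))),"grip2 phi for down %.1f"%(180-a0-55.9),p[2:].round(3))
S=lambda p:p[0]*np.sin(w)+p[1]*np.cos(w)
rep("full wrench",lambda p:(Rr+p[2])*Ft+m+.45*dr-S(p),[-.1,.3,.2],0)
rep("force,sym pad",lambda p:Rr*Ft+dr*p[2]-S(p),[-.1,.3,.5],0)
rep("wrench L=.19+b",lambda p:(Rr+.19)*Ft+m+p[3]+dr*p[2]-S(p),[-.1,.3,.45,0],0)
rep("force, A=.33",lambda p:np.r_[Rr*Ft+dr*np.array([p[2],p[2],p[3],p[3]])[sw]-S(p),5*(np.hypot(p[0],p[1])-.33)],[-.1,.3,.5,.5],0)
E
python3 fit2.py
```

```text
-1 t23.15 phi -22.8 tilt -24.4 R 0.1378 nd 0.0004 | Ft 5.84 Fn -0.78 Fr 7.26 dxF.n 0.804 M.n -1.185 op 0.087 qd 0.37 [-0.38  0.82  0.46  1.34 -0.14  1.43 -1.04]
full wrench A 0.312 a0 104.6 sd 9.1 rms 0.151 grip2 phi for down 19.5 [0.2]
force,sym pad A 0.383 a0 97.2 sd 3.1 rms 0.072 grip2 phi for down 26.9 [0.554]
wrench L=.19+b A 0.321 a0 102.5 sd 19.7 rms 0.146 grip2 phi for down 21.6 [0.394 0.034]
force, A=.33 A 0.359 a0 95.8 sd 3.3 rms 0.072 grip2 phi for down 28.3 [0.579 0.525]
```

Call:
jog_arm(
  turn=[
    [0, 0.0698, 0],
    [0, 0.1396, 0],
    [0, 0.2094, 0],
    [0, 0.2793, 0],
    [0, 0.3491, 0],
    [0, 0.4189, 0],
    [0, 0.4887, 0],
    [0, 0.5585, 0],
    [0, 0.6283, 0],
    [0, 0.6981, 0],
    [0, 0.6981, 0],
    [0, 0.6981, 0],
  ],
  translation=[
    [-0.0096, 0, 0.0003],
    [-0.0192, 0, 0.0013],
    [-0.0286, 0, 0.003],
    [-0.0379, 0, 0.0053],
    [-0.0471, 0, 0.0083],
    [-0.056, 0, 0.0119],
    [-0.0646, 0, 0.0161],
    [-0.0729, 0, 0.0209],
    [-0.0809, 0, 0.0263],
    [-0.0884, 0, 0.0322],
    [-0.0884, 0, 0.0322],
    [-0.0884, 0, 0.0322],
  ],
  grip=[1, 1, 1, 1, 1, 1, 1, 1, 1, 1, 1, 1],
)

```text
clock: 24.65
tool_pos: [0.4929, -0.0301, 0.3012]
eef_rot: [0.963, 0.233, 0.132, -0.034]
contact_force: [-5.7, 0.3, -1.9]
opening: 0.093
finger_force: 10.0
```

```bash
python3 -c "
from h import *
log(0)"
```

```text
0 t24.65 phi 17.0 tilt 15.6 R 0.1372 nd -0.0009 | Ft 5.27 Fn -2.83 Fr -0.38 dxF.n 0.723 M.n -1.620 op 0.093 qd 0.01 [-0.08  0.39  0.19  2.1  -0.5   0.47 -0.58]
```

Call:
jog_arm(
  turn=[
    [0, 0, 0],
    [0, 0, 0],
    [0, 0, 0],
    [0, 0, 0],
    [0, -0.489, 0],
    [0, -0.489, 0],
    [0, -0.489, 0],
    [0, -0.977, 0],
    [0, -0.977, 0],
    [0, -0.977, 0],
    [0, -0.977, 0],
    [0, -0.977, 0],
    [0, -0.977, 0],
    [0, -0.977, 0],
    [0, -0.977, 0],
    [0, -0.977, 0],
    [0, -0.977, 0],
    [0, -0.977, 0],
    [0, -0.977, 0],
  ],
  translation=[
    [0, 0, 0],
    [0, 0, 0],
    [0, 0, -0.03],
    [0, 0, -0.053],
    [0.0895, 0, -0.0307],
    [0.0895, 0, -0.0307],
    [0.0895, 0, -0.0307],
    [0.158, 0, 0.031],
    [0.158, 0, 0.031],
    [0.158, 0, 0.031],
    [0.158, 0, 0.031],
    [0.136, 0, 0.0458],
    [0.1141, 0, 0.0607],
    [0.1141, 0, 0.0607],
    [0.1141, 0, 0.0607],
    [0.1141, 0, 0.0607],
    [0.1141, 0, 0.0607],
    [0.1141, 0, 0.0607],
    [0.1141, 0, 0.0607],
  ],
  grip=[0.5, 0.5, 0.5, 0.5, 0.5, 0.5, 0.5, 0.5, 0.5, 0.5, 0.5, 0.5, 0.5, 1, 1, 1, 1, 1, 1],
  force=10,
)

```text
clock: 27.02
tool_pos: [0.6083, 0.0273, 0.2759]
eef_rot: [0.914, 0.221, -0.332, 0.081]
contact_force: [3.1, 0.3, 5.0]
opening: 0.09
finger_force: 10.0
```

```bash
python3 -c "
from h import *
log(0)"
```

```text
0 t27.02 phi -40.0 tilt -39.9 R 0.1382 nd 0.0009 | Ft 1.02 Fn 1.15 Fr 5.74 dxF.n 0.141 M.n 0.480 op 0.090 qd 0.00 [-0.36  1.04  0.42  0.99 -0.07  1.8  -1.1 ]
```

Call:
jog_arm(
  turn=[
    [0, 0.0349, 0],
    [0, 0.0698, 0],
    [0, 0.1047, 0],
  ],
  translation=[
    [-0.0048, 0, 0.0001],
    [-0.0096, 0, 0.0003],
    [-0.0144, 0, 0.00075],
  ],
  grip=[1, 1, 1],
)

```text
clock: 27.4
tool_pos: [0.5983, 0.0224, 0.2839]
eef_rot: [0.93, 0.225, -0.282, 0.069]
contact_force: [3.9, 1.0, 1.5]
opening: 0.093
finger_force: 10.0
```

```bash
python3 -c "
from h import *
log(1)"
```

```text
1 t27.40 phi -34.3 tilt -33.8 R 0.1378 nd 0.0007 | Ft -2.42 Fn 0.93 Fr 3.47 dxF.n -0.334 M.n 0.959 op 0.093 qd 0.38 [-0.36  0.95  0.42  1.13 -0.08  1.66 -1.09]
```

Call:
jog_arm(
  turn=[
    [0, 0.0349, 0],
    [0, 0.0698, 0],
    [0, 0.1047, 0],
  ],
  translation=[
    [-0.0048, 0, 0.0001],
    [-0.0096, 0, 0.0003],
    [-0.0144, 0, 0.00075],
  ],
  grip=[1, 1, 1],
)

```text
clock: 27.78
tool_pos: [0.5874, 0.0169, 0.2913]
eef_rot: [0.943, 0.229, -0.233, 0.057]
contact_force: [4.2, 1.3, 1.5]
opening: 0.09
finger_force: 10.0
```

```bash
python3 -c "
from h import *
log(1)"
```

```text
1 t27.77 phi -28.3 tilt -27.8 R 0.1378 nd 0.0005 | Ft -3.05 Fn 0.77 Fr 3.38 dxF.n -0.420 M.n 0.913 op 0.090 qd 0.38 [-0.36  0.86  0.41  1.25 -0.1   1.52 -1.08]
```

Call:
jog_arm(
  turn=[
    [0, 0.0349, 0],
    [0, 0.0698, 0],
    [0, 0.1047, 0],
  ],
  translation=[
    [-0.0048, 0, 0.0001],
    [-0.0096, 0, 0.0003],
    [-0.0144, 0, 0.00075],
  ],
  grip=[1, 1, 1],
)

```text
clock: 28.15
tool_pos: [0.5758, 0.0112, 0.2975]
eef_rot: [0.954, 0.231, -0.183, 0.045]
contact_force: [4.4, 1.5, 0.2]
opening: 0.088
finger_force: 10.0
```

```bash
python3 -c "
from h import *
log(1)"
```

```text
1 t28.15 phi -22.4 tilt -21.8 R 0.1378 nd 0.0004 | Ft -4.22 Fn 0.66 Fr 1.91 dxF.n -0.582 M.n 0.890 op 0.088 qd 0.37 [-0.36  0.78  0.4   1.38 -0.12  1.38 -1.06]
```

Call:
jog_arm(
  turn=[
    [0, 0.0349, 0],
    [0, 0.0698, 0],
    [0, 0.1047, 0],
  ],
  translation=[
    [-0.0048, 0, 0.0001],
    [-0.0096, 0, 0.0003],
    [-0.0144, 0, 0.00075],
  ],
  grip=[1, 1, 1],
)

```text
clock: 28.52
tool_pos: [0.5637, 0.0051, 0.3022]
eef_rot: [0.963, 0.233, -0.133, 0.032]
contact_force: [3.6, 1.0, 0.3]
opening: 0.089
finger_force: 10.0
```

```bash
python3 -c "
from h import *
log(1)"
```

```text
1 t28.52 phi -16.4 tilt -15.8 R 0.1378 nd 0.0002 | Ft -3.43 Fn 0.74 Fr 1.33 dxF.n -0.473 M.n 0.851 op 0.089 qd 0.38 [-0.35  0.7   0.4   1.5  -0.14  1.23 -1.04]
```

Call:
jog_arm(
  turn=[
    [0, 0.0349, 0],
    [0, 0.0698, 0],
    [0, 0.1047, 0],
  ],
  translation=[
    [-0.0048, 0, 0.0001],
    [-0.0096, 0, 0.0003],
    [-0.0144, 0, 0.00075],
  ],
  grip=[1, 1, 1],
)

```text
clock: 28.9
tool_pos: [0.5513, -0.001, 0.3056]
eef_rot: [0.968, 0.235, -0.083, 0.02]
contact_force: [3.2, 3.0, -0.0]
opening: 0.091
finger_force: 10.0
```

```bash
python3 -c "
from h import *
log(1)"
```

```text
1 t28.90 phi -10.5 tilt -9.8 R 0.1379 nd -0.0000 | Ft -4.11 Fn -1.19 Fr 0.72 dxF.n -0.567 M.n 0.794 op 0.091 qd 0.38 [-0.33  0.63  0.38  1.62 -0.16  1.09 -1.01]
```

Call:
jog_arm(
  turn=[
    [0, 0.0349, 0],
    [0, 0.0698, 0],
    [0, 0.1047, 0],
  ],
  translation=[
    [-0.0048, 0, 0.0001],
    [-0.0096, 0, 0.0003],
    [-0.0144, 0, 0.00075],
  ],
  grip=[1, 1, 1],
)

```text
clock: 29.28
tool_pos: [0.5385, -0.0074, 0.3074]
eef_rot: [0.971, 0.235, -0.032, 0.008]
contact_force: [3.6, 2.8, -0.2]
opening: 0.091
finger_force: 10.0
```

```bash
python3 -c "
from h import *
log(1)"
```

```text
1 t29.27 phi -4.5 tilt -3.8 R 0.1379 nd -0.0002 | Ft -4.45 Fn -0.83 Fr 0.13 dxF.n -0.614 M.n 0.748 op 0.091 qd 0.38 [-0.3   0.56  0.36  1.73 -0.19  0.95 -0.96]
```

Call:
jog_arm(
  turn=[
    [0, 0.0349, 0],
    [0, 0.0698, 0],
    [0, 0.1047, 0],
  ],
  translation=[
    [-0.0048, 0, 0.0001],
    [-0.0096, 0, 0.0003],
    [-0.0144, 0, 0.00075],
  ],
  grip=[1, 1, 1],
)

```text
clock: 29.65
tool_pos: [0.5257, -0.0137, 0.3078]
eef_rot: [0.972, 0.236, 0.019, -0.005]
contact_force: [3.5, 3.1, -0.1]
opening: 0.09
finger_force: 10.0
```

```bash
python3 -c "
from h import *
log(1)"
```

```text
1 t29.65 phi 1.5 tilt 2.2 R 0.1379 nd -0.0004 | Ft -4.55 Fn -1.17 Fr -0.21 dxF.n -0.627 M.n 0.684 op 0.090 qd 0.39 [-0.26  0.5   0.33  1.84 -0.24  0.8  -0.9 ]
```

Call:
jog_arm(
  turn=[
    [0, 0.0349, 0],
    [0, 0.0698, 0],
    [0, 0.1047, 0],
  ],
  translation=[
    [-0.0048, 0, 0.0001],
    [-0.0096, 0, 0.0003],
    [-0.0144, 0, 0.00075],
  ],
  grip=[1, 1, 1],
)

```text
clock: 30.02
tool_pos: [0.5129, -0.0201, 0.3067]
eef_rot: [0.969, 0.235, 0.07, -0.017]
contact_force: [3.5, 3.4, -0.9]
opening: 0.091
finger_force: 10.0
```

```bash
python3 -c "
from h import *
log(1)"
```

```text
1 t30.02 phi 7.4 tilt 8.2 R 0.1379 nd -0.0006 | Ft -4.49 Fn -1.47 Fr -1.44 dxF.n -0.619 M.n 0.660 op 0.091 qd 0.39 [-0.19  0.44  0.27  1.96 -0.31  0.66 -0.81]
```

Call:
jog_arm(
  turn=[
    [0, 0.0349, 0],
    [0, 0.0698, 0],
    [0, 0.1047, 0],
  ],
  translation=[
    [-0.0048, 0, 0.0001],
    [-0.0096, 0, 0.0003],
    [-0.0144, 0, 0.00075],
  ],
  grip=[1, 1, 1],
)

```text
clock: 30.4
tool_pos: [0.5002, -0.0264, 0.3041]
eef_rot: [0.964, 0.234, 0.12, -0.03]
contact_force: [4.0, 5.4, -1.7]
opening: 0.089
finger_force: 10.0
```

```bash
python3 -c "
from h import *
log(1)"
```

```text
1 t30.40 phi 13.4 tilt 14.2 R 0.1378 nd -0.0008 | Ft -5.51 Fn -2.99 Fr -3.01 dxF.n -0.760 M.n 0.689 op 0.089 qd 0.40 [-0.09  0.4   0.18  2.06 -0.41  0.51 -0.68]
```

Call:
jog_arm(
  turn=[
    [0, -0.0349, 0],
    [0, -0.0698, 0],
    [0, -0.1047, 0],
  ],
  translation=[
    [0.0048, 0, 0.0001],
    [0.0096, 0, 0.0003],
    [0.0144, 0, 0.00075],
  ],
  grip=[1, 1, 1],
)

```text
clock: 30.78
tool_pos: [0.5102, -0.0215, 0.3063]
eef_rot: [0.97, 0.234, 0.066, -0.017]
contact_force: [-3.9, 1.5, 4.2]
opening: 0.089
finger_force: 10.0
```

```bash
python3 -c "
from h import *
log(-1)"
```

```text
-1 t30.77 phi 8.7 tilt 7.8 R 0.1378 nd -0.0006 | Ft 2.10 Fn -3.11 Fr 4.58 dxF.n 0.289 M.n -0.707 op 0.089 qd 0.40 [-0.2   0.44  0.28  1.96 -0.31  0.66 -0.81]
```

Call:
jog_arm(
  turn=[
    [0, -0.0349, 0],
    [0, -0.0698, 0],
    [0, -0.1047, 0],
  ],
  translation=[
    [0.0048, 0, 0.0001],
    [0.0096, 0, 0.0003],
    [0.0144, 0, 0.00075],
  ],
  grip=[1, 1, 1],
)

```text
clock: 31.15
tool_pos: [0.5232, -0.015, 0.3077]
eef_rot: [0.972, 0.235, 0.015, -0.005]
contact_force: [-3.3, 1.1, 5.5]
opening: 0.091
finger_force: 10.0
```

```bash
python3 -c "
from h import *
log(-1)"
```

```text
-1 t31.15 phi 2.6 tilt 1.8 R 0.1378 nd -0.0004 | Ft 2.18 Fn -2.46 Fr 5.64 dxF.n 0.301 M.n -0.701 op 0.091 qd 0.39 [-0.26  0.5   0.33  1.84 -0.24  0.81 -0.9 ]
```

Call:
jog_arm(
  turn=[
    [0, -0.0349, 0],
    [0, -0.0698, 0],
    [0, -0.1047, 0],
  ],
  translation=[
    [0.0048, 0, 0.0001],
    [0.0096, 0, 0.0003],
    [0.0144, 0, 0.00075],
  ],
  grip=[1, 1, 1],
)

```text
clock: 31.52
tool_pos: [0.5361, -0.0086, 0.3076]
eef_rot: [0.971, 0.235, -0.036, 0.008]
contact_force: [-2.9, 0.9, 5.6]
opening: 0.09
finger_force: 10.0
```

```bash
python3 -c "
from h import *
log(-1)"
```

```text
-1 t31.52 phi -3.4 tilt -4.2 R 0.1378 nd -0.0002 | Ft 2.49 Fn -2.08 Fr 5.42 dxF.n 0.343 M.n -0.732 op 0.090 qd 0.38 [-0.3   0.56  0.37  1.73 -0.19  0.96 -0.96]
```

Call:
jog_arm(
  turn=[
    [0, -0.0349, 0],
    [0, -0.0698, 0],
    [0, -0.1047, 0],
  ],
  translation=[
    [0.0048, 0, 0.0001],
    [0.0096, 0, 0.0003],
    [0.0144, 0, 0.00075],
  ],
  grip=[1, 1, 1],
)

```text
clock: 31.9
tool_pos: [0.5489, -0.0022, 0.306]
eef_rot: [0.968, 0.234, -0.087, 0.02]
contact_force: [-2.6, 0.3, 6.3]
opening: 0.089
finger_force: 10.0
```

```bash
python3 -c "
from h import *
log(-1)"
```

```text
-1 t31.90 phi -9.4 tilt -10.2 R 0.1378 nd -0.0001 | Ft 3.16 Fn -1.49 Fr 5.89 dxF.n 0.435 M.n -0.703 op 0.089 qd 0.38 [-0.33  0.63  0.39  1.62 -0.16  1.1  -1.01]
```

Call:
jog_arm(
  turn=[
    [0, -0.0349, 0],
    [0, -0.0698, 0],
    [0, -0.1047, 0],
  ],
  translation=[
    [0.0048, 0, 0.0001],
    [0.0096, 0, 0.0003],
    [0.0144, 0, 0.00075],
  ],
  grip=[1, 1, 1],
)

```text
clock: 32.28
tool_pos: [0.5616, 0.004, 0.3029]
eef_rot: [0.962, 0.232, -0.137, 0.033]
contact_force: [-2.1, -0.0, 6.9]
opening: 0.085
finger_force: 10.0
```

```bash
python3 -c "
from h import *
log(-1)"
```

```text
-1 t32.27 phi -15.4 tilt -16.2 R 0.1378 nd 0.0002 | Ft 3.62 Fn -0.93 Fr 6.11 dxF.n 0.500 M.n -0.667 op 0.085 qd 0.38 [-0.35  0.7   0.4   1.5  -0.14  1.24 -1.04]
```

Call:
jog_arm(
  turn=[
    [0, -0.0349, 0],
    [0, -0.0698, 0],
    [0, -0.1047, 0],
  ],
  translation=[
    [0.0048, 0, 0.0001],
    [0.0096, 0, 0.0003],
    [0.0144, 0, 0.00075],
  ],
  grip=[1, 1, 1],
)

```text
clock: 32.65
tool_pos: [0.5738, 0.0101, 0.2983]
eef_rot: [0.954, 0.23, -0.187, 0.045]
contact_force: [-3.2, -0.3, 6.2]
opening: 0.092
finger_force: 10.0
```

```bash
python3 -c "
from h import *
log(-1)"
cat > fit3.py <<'E'
from h import *
from scipy.optimize import least_squares
D=np.array([[float(x) for x in l.split(",")] for l in open("log.csv")])
def red(D):
    d=D[:,2:5]-hub;F=D[:,8:11];Ft=np.array([f@np.cross(n2,x/np.linalg.norm(x)) for f,x in zip(F,d)])
    return np.hypot(d@t2,d[:,2]),Ft,D[:,11:14]@n2,D[:,14],D[:,15]
c=D[D[:,0]==5];_,_,m,_,ti=red(c);k=np.polyfit(np.sin(np.radians(ti)),m,1)
D=D[(abs(D[:,0])==1)&(D[:,1]>6.2)]
D=D[np.r_[True,D[1:,0]==D[:-1,0]]&~((D[:,1]>17.3)&(D[:,1]<17.5))&~((D[:,1]>27)&(D[:,1]<27.5))]
Rr,Ft,m,phi,ti=red(D);dr=D[:,0];m=m-np.polyval(k,np.sin(np.radians(ti)))
g=(D[:,1]>16).astype(int)+(D[:,1]>26);w=np.radians(phi+np.array([0,55.9,112.9])[g])
S=lambda p:p[0]*np.sin(w)+p[1]*np.cos(w)
def rep(name,res,x0):
    s=least_squares(res,x0,loss="soft_l1",f_scale=.15);p=s.x;J=s.jac;C=np.linalg.pinv(J.T@J)*np.mean(s.fun**2)
    A=np.hypot(*p[:2]);gr=np.array([-p[1],p[0]])/A**2;a0=np.degrees(np.arctan2(p[1],p[0]))
    print(name,"A %.3f a0 %.1f sd %.1f rms %.3f"%(A,a0,np.degrees(np.sqrt(gr@C[:2,:2]@gr)),np.sqrt(np.mean(s.fun**2))),"grip3 phi down %.1f"%(180-a0-112.9),p[2:].round(3))
rep("wrench",lambda p:(Rr+p[2])*Ft+m+.45*dr-S(p),[-.1,.3,.2])
rep("wrench+b",lambda p:(Rr+p[2])*Ft+m+.45*dr-p[3]-S(p),[-.1,.3,.2,0])
rep("force",lambda p:Rr*Ft+dr*p[2]-S(p),[-.1,.3,.5])
rep("force+b",lambda p:Rr*Ft+dr*p[2]-p[3]-S(p),[-.1,.3,.5,0])
rep("force+b,g",lambda p:Rr*Ft+dr*p[2:5][g]-p[5]-S(p),[-.1,.3,.5,.5,.5,0])
E
python3 fit3.py
```

```text
-1 t32.65 phi -21.4 tilt -22.2 R 0.1378 nd 0.0004 | Ft 5.02 Fn -1.14 Fr 4.70 dxF.n 0.691 M.n -0.650 op 0.092 qd 0.37 [-0.36  0.78  0.41  1.38 -0.12  1.38 -1.06]
wrench A 0.309 a0 103.9 sd 6.9 rms 0.152 grip3 phi down -36.8 [0.197]
wrench+b A 0.330 a0 99.1 sd 13.0 rms 0.152 grip3 phi down -32.0 [ 0.197 -0.027]
force A 0.370 a0 91.9 sd 2.7 rms 0.078 grip3 phi down -24.8 [0.545]
force+b A 0.309 a0 102.5 sd 5.9 rms 0.073 grip3 phi down -35.4 [0.545 0.071]
force+b,g A 0.324 a0 100.4 sd 5.2 rms 0.069 grip3 phi down -33.3 [0.577 0.528 0.506 0.054]
```

Call:
jog_arm(
  turn=[
    [0, -0.0371, 0],
    [0, -0.0742, 0],
    [0, -0.1113, 0],
    [0, -0.1484, 0],
    [0, -0.1484, 0],
    [0, -0.1484, 0],
    [0, -0.1484, 0],
    [0, -0.1484, 0],
  ],
  translation=[
    [0.0051, 0, 0.0001],
    [0.0102, 0, 0.0004],
    [0.0153, 0, 0.0009],
    [0.0203, 0, 0.0015],
    [0.0203, 0, 0.0015],
    [0.0203, 0, 0.0015],
    [0.0203, 0, 0.0015],
    [0.0203, 0, 0.0015],
  ],
  grip=[1, 1, 1, 1, 1, 1, 1, 1],
  force=25,
)

```text
clock: 33.65
tool_pos: [0.5912, 0.0188, 0.2888]
eef_rot: [0.938, 0.227, -0.255, 0.062]
contact_force: [3.9, 1.0, 4.1]
opening: 0.082
finger_force: 25.0
```

```bash
python3 -c "
from h import *
log(0);im=cams.snapshot('side');log(0)
cv2.imwrite('pics/end.png',im[:,:,::-1])
for c in('side','top'):
    cams.snapshot(c)
    for n in('flask','dish_stack','spare_bottle'):print(c,n,[(np.round(d['position'],3),round(d['p'],2)) for d in models.place_of(c,n)[:1]])
print(r.get_state()['finger_force'])"
```

```text
0 t33.65 phi -30.4 tilt -30.5 R 0.1378 nd 0.0006 | Ft -1.28 Fn 0.92 Fr 5.50 dxF.n -0.176 M.n 0.231 op 0.082 qd 0.00 [-0.36  0.9   0.42  1.2  -0.09  1.58 -1.09]
0 t33.70 phi -30.4 tilt -30.5 R 0.1377 nd 0.0006 | Ft -1.27 Fn 1.17 Fr 5.90 dxF.n -0.176 M.n 0.258 op 0.087 qd 0.00 [-0.36  0.9   0.42  1.2  -0.09  1.58 -1.09]
side flask [(array([0.699, 0.131, 0.   ]), 0.72)]
side dish_stack [(array([ 0.709, -0.12 ,  0.001]), 0.79)]
side spare_bottle []
top flask []
top dish_stack [(array([ 0.71 , -0.125,  0.001]), 0.83)]
top spare_bottle [(array([ 0.515, -0.203, -0.   ]), 0.64)]
25.036331297596917
```

View pics/end.png

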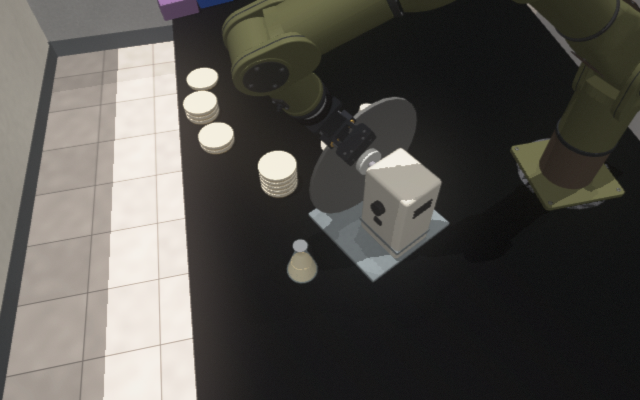

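The gripper holds the rim near (350,130) in the picture. The flask (302,262) and dishes (278,172) are where they were. All the fits place "down" at −25° to −37° for this grip, and the wheel sits at −30°, so I'm handing in.

```bash
python3 -c "
from plant import r
print(r.finish_job())"
```

```text
the job is handed in; nothing more can be done
None
```

I handed the job in at about 34 s: the wheel is held still by its rim at 25 N with the felt heavy side straight down, to within about ±7° across my fits. The flask, dishes and spare bottle still read at their starting places; the verdict was not reported.

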